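Load the sowing jig and lock its hold-down grid

TASK

Make the sowing jig ready for the seeder: seat every loose black cell strip on the bench upright, flat and square in a pocket of the jig, one to a pocket, in any order; then unhook the hold-down grid from its stand by its handle and lay it flat and fully down between the jig's guides, on top of the loaded strips. Last, turn both latch knobs clockwise until they click past their detent and stand fully home with their tongues over the grid; a latch that is not open when you find it must first be turned back anticlockwise, clear of the grid. Leave the other things on the bench where they are.

Things in the scene. Friction and masses are not known exactly. Their poses are not given: they have to be found in the camera images.
- jig: sowing jig bolted to the bench: aluminium plate 300 x 236 x 10 mm with a grey block of three pockets between two upright rails along x (inner faces at y = +-66 mm, 12 mm thick, tops 57 mm above the bench). The rails carry the grid. Origin: centre of its underside; x along the row of pockets, y along each pocket's length, z up.
- jig_seat (a point): centre of the jig at rail-top height (57 mm above the bench), where the middle of the grid's underside belongs; axes as the jig's, the grid's long side along x. Steel guides on its four sides stand 12 mm above the rails, then flare outward up to 81 mm above the bench; they hold the grid with 2 mm play each side.
- pocket_0 (a point): pocket of the jig at jig x = -86 mm: 48 mm wide (jig x) x 120 mm long (jig y), 12 mm deep, floor 10 mm above the bench; takes the foot of a strip with 2 mm play each side. Point: centre of its floor; axes as the jig's.
- pocket_1 (a point): the middle pocket, same shape, at jig x = 0. Point: centre of its floor.
- pocket_2 (a point): pocket of the jig at jig x = +86 mm, same shape. Point: centre of its floor.
- strip_a_mid (a point): black plastic cell strip, three square open cells in a row, 124 x 50 mm, 45 mm tall, 70 g, standing on the bench (None: absent). Its upper 31 mm has upright sides (124 x 50 mm, walls 3 mm); the lowest 14 mm is a narrower foot, 116 x 44 mm. Point: its centre, 22.5 mm above its underside. x axis along its length, y across, z up; either way round fits the jig.
- strip_b_mid (a point): cell strip like strip_a (may be absent: None). Point and axes as strip_a_mid.
- strip_c_mid (a point): cell strip like strip_a (may be absent: None). Point and axes as strip_a_mid.
- grid_bar (a point): centre of the hold-down grid's handle: a black rubber bar 14 x 14 mm, 126 mm long, on two legs 58 mm from its middle; x axis along the bar and the grid's long side, z up. It lies 113 mm above the grid's underside (113 mm above jig_seat when home), 103 mm above its top. The grid balances at the bar's middle; either way round fits.
- grid: hold-down grid: flat steel grid 260 mm (x) x 148 mm (y), 10 mm thick, 0.4 kg, stirrup handle over its middle. Origin: centre of its underside. At the start it hangs level by its bar on the stand's two prongs; the bar's middle is free between them.
- stand_hook (a point): where the bar's centre hangs, midway between the two prongs of the hook stand; x away from the opening, y along the hanging bar. The prongs (10 mm thick, 68 mm apart) point along -x and turn up 17 mm ahead of this point; the tips rise 31 mm above it. Lift the grid straight up by 50 to 80 mm before drawing it off along -x.
- stand: hook stand fixed to the bench: foot plate, perforated steel upright whose front is 104 mm behind the hanging bar, two prongs forward at its top; nothing of it is higher than the prong tips (258 mm above the bench). Origin: on the bench below stand_hook, same axes.
- latch_near (a joint): latch on the jig's +y side (jig x -110, y +98 mm): knob angle in rad, 0 = fully open, 1.4 = home, tongue over the grid's edge; grows clockwise from above. A sprung detent peaks at 0.7 (0.2 N m) and from either side of it drives the knob to that end and holds it there (0.12 N m). Starts at either end, rarely stuck half-way; above 0.25 the tongue is in the grid's way.
- latch_far (a joint): the same latch on the jig's -y side (jig x = +110, y = -98 mm); same values and behaviour.
- latch_near_wing (a point): black upright wing to turn that latch by: 46 mm long, 14 mm thick, 32 mm tall, top 108 mm above the bench; just below it a steel disc (34 mm across, top 77 mm above the bench) and the tongue, reaching 43 mm from the axis. Point: on the knob's axis half-way up the wing. x axis along the wing to the tongue's tip (turns with the knob), z up.
- latch_far_wing (a point): the same wing on the far latch's knob. Point and axes likewise.
- pots: stack of three upturned terracotta plant pots, 84 mm across and 94 mm tall; not part of the job, leave it where it stands. Origin: underside.
- seed_jar: closed seed jar, 72 mm across and 85 mm tall; not part of the job, leave it where it stands. Origin: underside.
- tape_roll: white roll of packing tape standing flat, 90 mm across and 50 mm tall; not part of the job, leave it where it stands. Origin: underside.
- label_box: small open wooden box of white plant labels, 100 x 75 mm, 75 mm tall with the labels; not part of the job, leave it where it stands. Origin: underside.
- trowel: hand trowel lying flat, about 260 mm long, 25 mm tall; not part of the job, leave it where it stands. Origin: underside.
- sprayer: white bottle, 68 mm across and 110 mm tall; not part of the job, leave it where it stands. Origin: underside.
Mind the look-alikes: they are no part of the job. What is shaped like the part that bears strip_b_mid but blue or green is not meant.

How it is judged:
By the outcome, as a careful person would: the job done as asked, in the order asked, and still so for the second after the job is handed in, with the robot touching nothing.
Of strip_a, strip_b, strip_c only 2 to 3 are there at a start; the rules pass over those that are not, and their reading is None.
At some moment in a run one of strip_a, strip_b, strip_c may be knocked a few centimetres aside while the robot is not near it.
Once in a run the grip may slacken for a moment while it holds something.
It also fails if it takes over 210 s, if anything falls off the work surface, if the arm or the gripper's body presses on something with over 40 N, if the wrist force passes 120 N, or if a joint passes its speed limit or range.

ROBOT

A 6-joint arm with a two-finger parallel gripper is mounted at the origin on the work surface. World frame = base frame: x ahead of the robot, y to its left, z up, the work surface at z = 0. Lengths are in m, angles in degrees, forces in N, time in s.
With the tool pointing down it reaches from about 0.375 to 0.75 m from the base axis. Payload 9 kg.
Tool frame: the origin (TCP) lies where the fingers leave the gripper's body, on its centre line; the fingertips stand 73 mm ahead of it and the grasp point (between the pads) lies 54 mm ahead of it (robot.tip_reach is the distance from the TCP to the fingertips, in m); z points along the fingers, y is the direction in which the jaws open and shut (so a half turn about z gives the same grasp; the last joint's range is limited). The gripper opens to 85 mm and grips with 20 to 120 N. Pads are 22 mm wide; open, the fingers measure 114 mm over their backs; the gripper's body (76 mm by 85 mm) begins 54 mm behind the grasp point. The pads swing forward as they close: fully open they stand 13 mm farther back than shut.
Start: joints at [60.923, 5.964, 5.575, 89.605, 0, 77.527], TCP at [0.171, 0.575, 0.304] pointing down, gripper open.
Joint ranges: [-171.21, 171.21], [-48.23, 106.86], [-62.78, 66.21], [-105.2, 120.99], [-86.42, 89.51], [-180, 180]. Speed limits (degrees/s): [127.2, 127.2, 147.25, 180, 180, 180].

INTERFACE

Orientations are given as [roll, pitch, yaw] about the fixed x, y, z axes, in that order (R = Rz(yaw) Ry(pitch) Rx(roll)).
In Python, from plant import robot gives the robot as it stands. Calls block until the motion is done:
- robot.move_pose(position, orientation): joint-space move of the TCP to a pose.
- robot.line_to(position, vel=0.15, rotation=None, guard=None): straight line of the TCP; rotation=None keeps the orientation; vel is the mean speed in m/s. With guard (N) it stops when the force on the tool has changed by that much, and returns True; else False.
- robot.goto_joints(angles): joint-space move.
- robot.set_gripper(opening): finger opening in m; the grip force is fixed at half the most; returns when the fingers have stopped.
- robot.pause(seconds).
- robot.ik(position, orientation): joint angles nearest the present ones, or None.
- robot.observe(): the state.
- robot.grab_frame(name): name is "side" or "top"; returns the picture (400x640x3 uint8, blue, green, red); there is no depth.
- robot.get_calibration(name): a dict with "vertical_fov" (degrees; the focal length in pixels is half the picture's height over the tangent of half this angle, whatever the lens; pixels are square), "cx", "cy" (the principal point, pixels), "k1" (the pictures are not rectified: a ray, as slopes to the right and down, at radius r is drawn at 1 + k1 r^2 times it, then the intrinsics apply), "rvec" (rotation vector, rad) and "tvec" (3), from world to camera coordinates, as OpenCV has them. Camera axes: x right, y down, z forward; pixel columns grow to the right and rows downward; lengths in m; the calibration is good to about 2 mm. A picture is of the moment at which its call begins. get_calibration takes no time and is no camera call.
A pose or a line that the arm cannot do raises robot.IKError and nothing moves.
- robot.job_done(): hands the job in, once; it reports no verdict.
The state is a dict: "time": time; "q": joint angles; "qvel": joint speeds; "joint_torque": joint torques, N m; "tool_pos": TCP position; "tcp_rot": TCP orientation; "ft_force": force on the tool from outside, world axes, zero at the start; "torque": the same for the moment, N m; "gripper_width": finger opening in m.
Only numpy, scipy, OpenCV 4.12 (cv2) and the standard library are available. Lean on these libraries where they do the work, as an engineer would, in place of code of your own. Each camera call takes 0.05 s, during which the arm holds its last target.

## Working session

There is one attempt and no reset: what is moved stays moved. The work goes in short steps, each a Python script; the robot and the scene stay as the last script left them, time stands still between calls to the robot, and variables do not carry over. Pictures are saved under pics/ and viewed, and the job is handed in when it is done.

```bash
ls; mkdir -p pics; python3 - <<'E'
from plant import robot
import cv2
for n in("side","top"):
    cv2.imwrite(f"pics/{n}0.png",robot.grab_frame(n)); print(n,robot.get_calibration(n))
print(robot.observe())
E
```

```text
pics
side {'vertical_fov': 54.01937619016697, 'cx': 317.1801654020183, 'cy': 196.110531940879, 'k1': -0.05715040468752202, 'rvec': array([ 2.19073788, -0.08063229,  0.04487409]), 'tvec': array([-0.49586477,  0.10307682,  1.52823834])}
top {'vertical_fov': 53.9166468147058, 'cx': 317.35991220636515, 'cy': 207.38183120833224, 'k1': -0.056526597713349655, 'rvec': array([ 2.1067397 , -2.12187332,  0.1978612 ]), 'tvec': array([-0.05702656,  0.52097127,  1.37423979])}
{'time': 0.1, 'q': array([ 6.09223711e+01,  5.99695534e+00,  5.53274467e+00,  8.96048950e+01,
       -3.06951385e-04,  7.75281179e+01]), 'qvel': array([-0.04597065, -0.02053775,  0.07166302, -0.0407149 ,  0.07445503,
       -0.01734503]), 'joint_torque': array([ 6.85587336e-03, -5.58208895e+01,  5.04718745e+01,  1.32049236e-02,
       -2.92070363e-04, -2.62717941e-05]), 'tool_pos': array([0.171345  , 0.57479658, 0.30319388]), 'tcp_rot': array([-1.79932459e+02, -1.46243759e-02,  1.63394245e+02]), 'ft_force': array([-0.14741118, -0.83091293,  0.09266843]), 'torque': array([0.0017794 , 0.01714633, 0.01861629]), 'gripper_width': 0.08523409872089077}
```

View pics/side0.png

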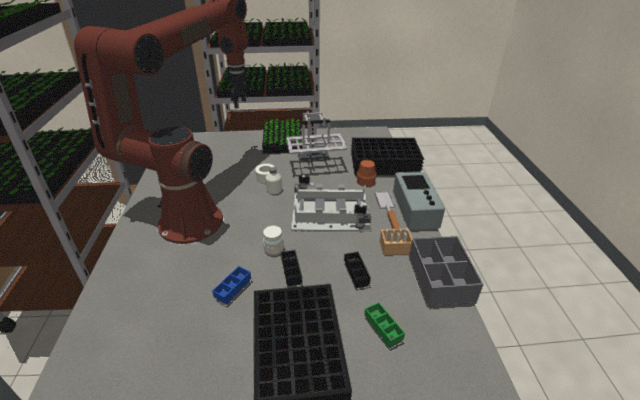

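View pics/top0.png

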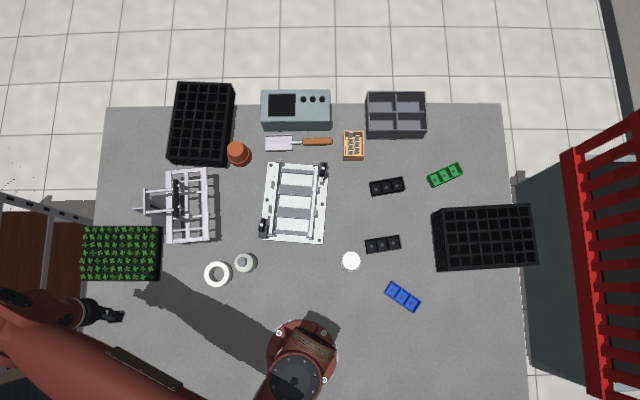

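The top view shows two black three-cell strips at (387,187) and (382,244). The look-alikes are the blue strip (403,296), the green strip (445,175), the big black trays (485,237) and (202,124), and the grey box (396,113). I'll check them in close crops.

```bash
cat > h.py <<'E'
import numpy as np, cv2
from plant import robot
def cam(n):
    c=robot.get_calibration(n); R=cv2.Rodrigues(np.array(c['rvec'],float))[0]
    f=200/np.tan(np.radians(c['vertical_fov']/2)); return c,R,np.array(c['tvec'],float),f
def proj(n,P):
    c,R,t,f=cam(n); p=(R@np.atleast_2d(P).T).T+t; s=p[:,:2]/p[:,2:]
    r2=(s**2).sum(1,keepdims=True); s=s*(1+c['k1']*r2); return s*f+[c['cx'],c['cy']]
def ray(n,u,v):
    c,R,t,f=cam(n); d=np.array([(u-c['cx'])/f,(v-c['cy'])/f]); s=d.copy()
    for _ in range(20): s=d/(1+c['k1']*(s@s))
    return -R.T@t, R.T@np.array([s[0],s[1],1])
def at(n,u,v,z):
    o,d=ray(n,u,v); return (o+d*(z-o[2])/d[2])[:2]
def crop(n,img,x0,y0,x1,y1,k,name):
    cv2.imwrite(name,cv2.resize(img[y0:y1,x0:x1],None,fx=k,fy=k,interpolation=cv2.INTER_CUBIC))
E
python3 - <<'E'
from h import *
a=cv2.imread("pics/top0.png");b=cv2.imread("pics/side0.png")
crop(0,a,250,150,350,250,6,"pics/c1.png")
crop(0,a,355,160,475,260,6,"pics/c2.png")
crop(0,b,260,100,400,240,5,"pics/c3.png")
crop(0,a,130,150,240,290,4,"pics/c4.png")
E
```

```text
(no output)
```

View pics/c1.png

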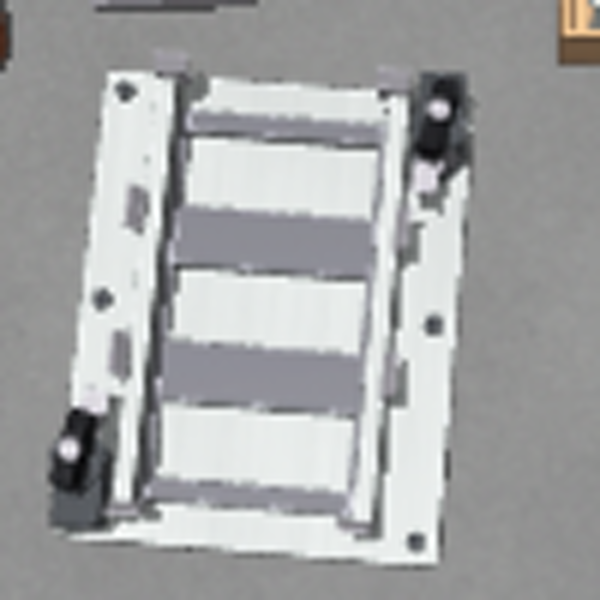

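View pics/c2.png

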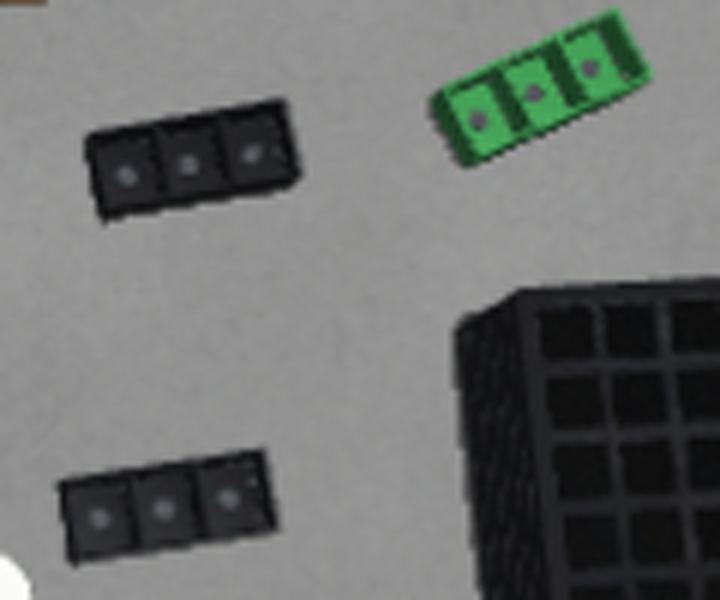

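View pics/c3.png

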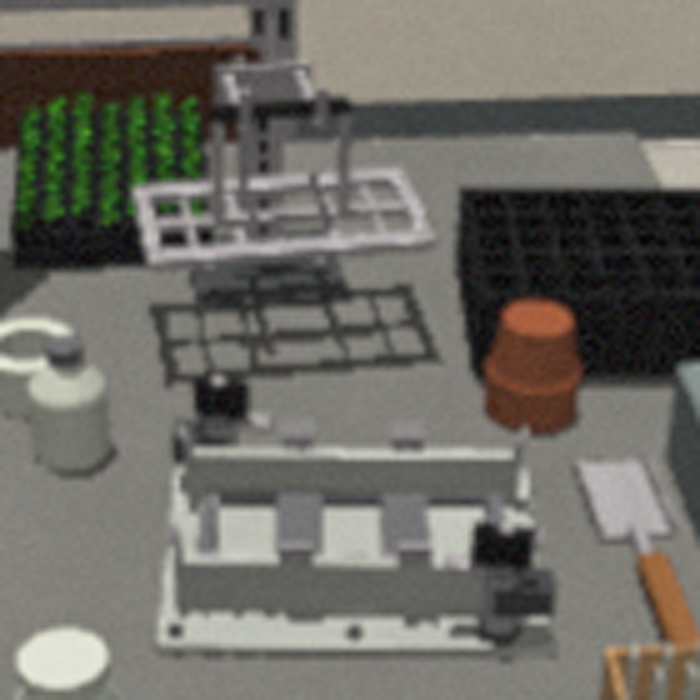

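View pics/c4.png

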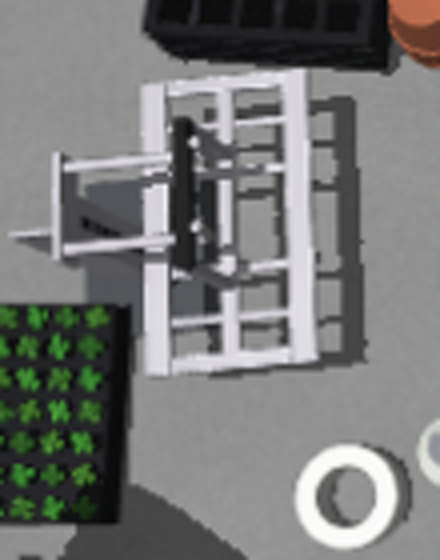

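```bash
cat >> h.py <<'E'
from scipy.optimize import least_squares
def pose2(p):
    c,s=np.cos(p[2]),np.sin(p[2]); return np.array([[c,-s],[s,c]]),np.array(p[:2])
def W(p,P):
    P=np.atleast_2d(np.array(P,float)); R,t=pose2(p); return np.c_[P[:,:2]@R.T+t,P[:,2]]
def fit(p0,pts):
    """pts: list of (cam,u,v,local xyz)"""
    def f(p): return np.concatenate([(proj(n,W(p,X))[0]-[u,v]) for n,u,v,X in pts])
    r=least_squares(f,p0,loss='soft_l1'); return r.x,f(r.x).reshape(-1,2)
E
python3 - <<'E'
from h import *
q=lambda u,v:(250+u/6-.42,150+v/6-.42)
J=[((107,72),(.15,.118,.01)),((438,565),(-.15,-.118,.01))]
pts=[("top",*q(*a),X) for a,X in J]
# rail tops corners: left rail y=+66..78, right -66..-78 ; pocket floor edges
p,r=fit([.5,0,-.07],pts); print(p,r)
for n in("top","side"):
  img=cv2.imread(f"pics/{n}0.png"); k=6 if n=="top" else 5
  x0,y0,x1,y1=(250,150,350,250) if n=="top" else (270,165,390,245)
  im=cv2.resize(img[y0:y1,x0:x1],None,fx=k,fy=k,interpolation=cv2.INTER_CUBIC)
  def L(P,col):
    u=((proj(n,W(p,P))-[x0,y0]+.5)*k).astype(int)
    cv2.polylines(im,[u.reshape(-1,1,2)],True,col,1)
  def rect(x,y,hx,hy,z): return [(x+a*hx,y+b*hy,z) for a,b in((1,1),(1,-1),(-1,-1),(-1,1))]
  L(rect(0,0,.15,.118,.01),(0,0,255))
  for i in(-86,0,86): L(rect(i/1000,0,.024,.06,.01),(0,255,0)); L(rect(i/1000,0,.024,.06,.022),(255,255,0))
  for s in(1,-1): L([(.13,s*.066,.057),(-.13,s*.066,.057),(-.13,s*.078,.057),(.13,s*.078,.057)],(255,0,0))
  for s in(1,-1):
    a=np.linspace(0,6.28,20); L([(-s*.11+.017*np.cos(t),s*.098+.017*np.sin(t),.077) for t in a],(0,0,255)); L(rect(-s*.11,s*.098,.023,.007,.108),(0,0,255))
    L([(-s*.11,s*.098,.077),(-s*.11+s*.043,s*.098,.077)],(0,200,255))
  cv2.imwrite(f"pics/fit_{n}.png",im)
E
```

```text
[ 0.55098262  0.02561055 -0.08412395] [[-0.19942626 -0.32422265]
 [ 0.18863675  0.28860252]]
```

View pics/fit_top.png

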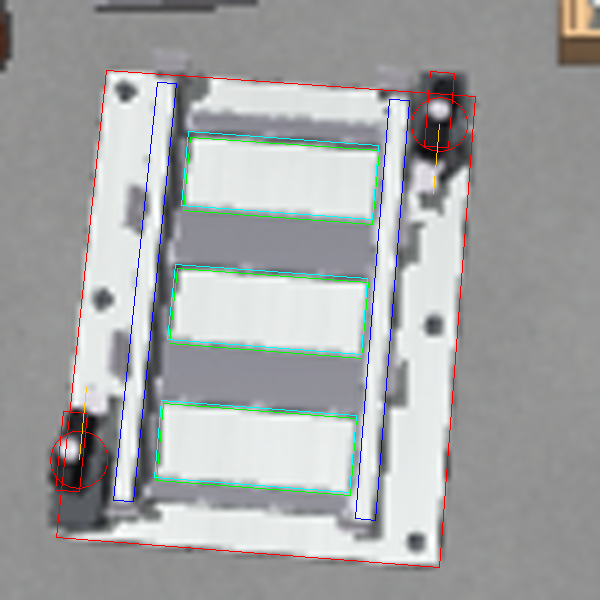

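View pics/fit_side.png

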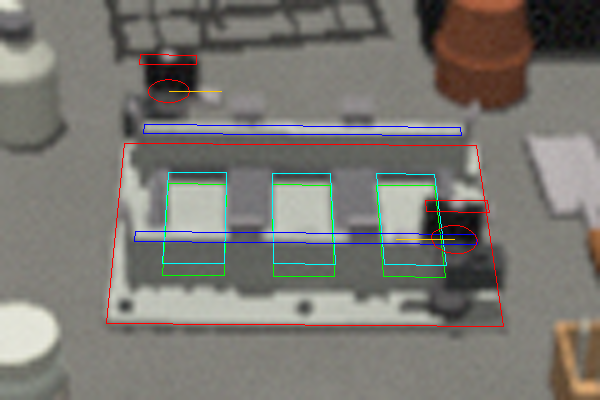

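```bash
cat >> h.py <<'E'
def refine(p0,segs,imgs,rng=3.0,iters=4,n=24,minc=12):
    """segs: list of (cam,A,B) local 3D edges; free x,y,yaw. Find the strongest edge along the image normal."""
    p=np.array(p0,float)
    for it in range(iters):
        obs=[]
        for (c,A,B) in segs:
            A=np.array(A);B=np.array(B); g=cv2.GaussianBlur(imgs[c].mean(2).astype(np.float32),(0,0),.7)
            for t in np.linspace(.08,.92,n):
                X=A+(B-A)*t; u=proj(c,W(p,[X,X+(B-A)*.02])); d=u[1]-u[0]; nn=np.array([-d[1],d[0]])/np.linalg.norm(d)
                s=np.arange(-rng-1,rng+1.01,.25); q=u[0]+s[:,None]*nn
                v=cv2.remap(g,q[:,0].astype(np.float32).reshape(1,-1),q[:,1].astype(np.float32).reshape(1,-1),cv2.INTER_CUBIC)[0]
                dv=np.abs(np.gradient(v,.25)); k=dv[2:-2].argmax()+2
                if dv[k]<minc or abs(s[k])>rng: continue
                w=dv[k-2:k+3]; obs.append((c,X,nn,u[0]+nn*(s[k-2:k+3]@w/w.sum())))
        def f(p): return np.array([(proj(c,W(p,X))[0]-q)@nn for c,X,nn,q in obs])
        r=least_squares(f,p,loss='soft_l1',f_scale=.3); p=r.x; rng=max(1.2,rng*.7)
    return p,np.sqrt(np.median(f(p)**2)),len(obs)
def rect(x,y,hx,hy,z): return [(x+a*hx,y+b*hy,z) for a,b in((1,1),(1,-1),(-1,-1),(-1,1))]
def draw(im,n,p,P,col,x0,y0,k,closed=True):
    u=np.round((proj(n,W(p,P))-[x0,y0]+.5)*k).astype(int); cv2.polylines(im,[u.reshape(-1,1,2)],closed,col,1)
def loop(P): return list(zip(P,P[1:]+P[:1]))
E
python3 - <<'E'
from h import *
imgs={n:cv2.imread(f"pics/{n}0.png") for n in("top","side")}
p=[.55098,.02561,-.0841]
T=[("top",(.15,.10,.01),(.15,-.06,.01)),("top",(-.15,-.118,.01),(-.15,.07,.01)),("top",(.15,.118,.01),(-.09,.118,.01)),("top",(-.15,-.118,.01),(.07,-.118,.01))]
for x in(-.086,0,.086):
    P=rect(x,0,.024,.06,.022);T+= [("top",P[1],P[2]),("top",P[3],P[0]),("top",P[2],P[3])][:3]
S=[("side",(.08,-.118,.01),(-.15,-.118,.01)),("side",(-.15,-.118,.01),(-.15,.118,.01))]
print(refine(p,T,imgs,2),refine(p,S,imgs,2),refine(p,T+S,imgs,2))
pj=refine(p,T,imgs,2)[0]
# strips: initial from clicks at cell base centers
c2=lambda u,v:(355+u/6-.42,160+v/6-.42)
for nm,cs in dict(A=((88,135),(285,98),(300,182),(103,222)),B=((58,482),(266,450),(278,528),(72,565))).items():
    w=np.array([at("top",*c2(*c),.045) for c in cs])
    d=(w[0]+w[3]-w[1]-w[2]); yaw=np.arctan2(d[1],d[0])
    p0=[*w.mean(0),yaw]
    print(nm,p0,np.linalg.norm(w[0]-w[1]),np.linalg.norm(w[0]-w[3]))
    P=rect(0,0,.062,.025,.045)
    rt=refine(p0,[("top",a,b) for a,b in loop(P)],imgs,1.5); rs=refine(p0,[("side",a,b) for a,b in loop(P)],imgs,3)
    print(rt,rs)
    for n,r,k,f in(("top",rt,8,'t'),("side",rt,8,'s')):
        u=proj(n,W(r[0],[(0,0,.03)]))[0].astype(int);x0,y0=u-35
        im=cv2.resize(imgs[n][y0:y0+70,x0:x0+70],None,fx=k,fy=k,interpolation=cv2.INTER_CUBIC)
        draw(im,n,r[0],P,(0,255,255),x0,y0,k)
        cv2.imwrite(f"pics/st{nm}{f}.png",im)
a=np.hstack([cv2.imread(f"pics/stA{f}.png") for f in 'ts']);b=np.hstack([cv2.imread(f"pics/stB{f}.png") for f in 'ts'])
cv2.imwrite("pics/st.png",cv2.resize(np.vstack([a,b]),None,fx=.5,fy=.5))
# wings zoom w/ -10 deg model
for n in("top","side"):
  out=[]
  for s in(1,-1):
    ang0=0 if s==1 else np.pi
    R,t=pose2(pj); c=R@[-s*.11,s*.098]+t
    u=proj(n,[[*c,.09]])[0].astype(int);x0,y0=u-14;k=14
    im=cv2.resize(imgs[n][y0:y0+28,x0:x0+28],None,fx=k,fy=k,interpolation=cv2.INTER_CUBIC)
    pw=[*c,pj[2]+ang0-np.radians(10)]
    for col,z in(((0,0,255),.108),((0,255,0),.077)): draw(im,n,pw,rect(0,0,.023,.007,z),col,x0,y0,k)
    draw(im,n,pw,[(0,0,.074),(.043,0,.074)],(0,255,255),x0,y0,k)
    out.append(im)
  cv2.imwrite(f"pics/w_{n}.png",np.hstack(out))
E
```

```text
Traceback (most recent call last):
  File "h.py", line 41, in refine
    r=least_squares(f,p,loss='soft_l1',f_scale=.3); p=r.x; rng=max(1.2,rng*.7)
  File "h.py", line 40, in f
    def f(p): return np.array([(proj(c,W(p,X))[0]-q)@nn for c,X,nn,q in obs])
                                ~~~~^^^^^^^^^^
  File "h.py", line 7, in proj
    c,R,t,f=cam(n); p=(R@np.atleast_2d(P).T).T+t; s=p[:,:2]/p[:,2:]
            ~~~^^^
  File "h.py", line 4, in cam
    c=robot.get_calibration(n); R=cv2.Rodrigues(np.array(c['rvec'],float))[0]
ValueError: time passes only in moves, steps and waits
```

Too many calibration calls; I'll cache the calibration.

```bash
sed -i 's/^def cam(n):/import functools\n@functools.cache\ndef cam(n):/' h.py
cat > m.py <<'E'
from h import *
imgs={n:cv2.imread(f"pics/{n}0.png") for n in("top","side")}
p=[.55098,.02561,-.0841]
T=[("top",(.15,.10,.01),(.15,-.06,.01)),("top",(-.15,-.118,.01),(-.15,.07,.01)),("top",(.15,.118,.01),(-.09,.118,.01)),("top",(-.15,-.118,.01),(.07,-.118,.01))]
for x in(-.086,0,.086):
    P=rect(x,0,.024,.06,.022);T+= [("top",P[1],P[2]),("top",P[3],P[0]),("top",P[2],P[3])][:3]
S=[("side",(.08,-.118,.01),(-.15,-.118,.01)),("side",(-.15,-.118,.01),(-.15,.118,.01))]
print(refine(p,T,imgs,2),refine(p,S,imgs,2),refine(p,T+S,imgs,2))
pj=refine(p,T,imgs,2)[0]
c2=lambda u,v:(355+u/6-.42,160+v/6-.42)
for nm,cs in dict(A=((88,135),(285,98),(300,182),(103,222)),B=((58,482),(266,450),(278,528),(72,565))).items():
    w=np.array([at("top",*c2(*c),.045) for c in cs])
    d=(w[0]+w[3]-w[1]-w[2]); yaw=np.arctan2(d[1],d[0])
    p0=[*w.mean(0),yaw]
    print(nm,p0,np.linalg.norm(w[0]-w[1]),np.linalg.norm(w[0]-w[3]))
    P=rect(0,0,.062,.025,.045)
    rt=refine(p0,[("top",a,b) for a,b in loop(P)],imgs,1.5); rs=refine(p0,[("side",a,b) for a,b in loop(P)],imgs,3)
    print(rt,rs)
    for n,r,k,f in(("top",rt,8,'t'),("side",rt,8,'s')):
        u=proj(n,W(r[0],[(0,0,.03)]))[0].astype(int);x0,y0=u-35
        im=cv2.resize(imgs[n][y0:y0+70,x0:x0+70],None,fx=k,fy=k,interpolation=cv2.INTER_CUBIC)
        draw(im,n,r[0],P,(0,255,255),x0,y0,k)
        cv2.imwrite(f"pics/st{nm}{f}.png",im)
a=np.hstack([cv2.imread(f"pics/stA{f}.png") for f in 'ts']);b=np.hstack([cv2.imread(f"pics/stB{f}.png") for f in 'ts'])
cv2.imwrite("pics/st.png",cv2.resize(np.vstack([a,b]),None,fx=.5,fy=.5))
for n in("top","side"):
  out=[]
  for s in(1,-1):
    ang0=0 if s==1 else np.pi
    R,t=pose2(pj); c=R@[-s*.11,s*.098]+t
    u=proj(n,[[*c,.09]])[0].astype(int);x0,y0=u-14;k=14
    im=cv2.resize(imgs[n][y0:y0+28,x0:x0+28],None,fx=k,fy=k,interpolation=cv2.INTER_CUBIC)
    pw=[*c,pj[2]+ang0-np.radians(10)]
    for col,z in(((0,0,255),.108),((0,255,0),.077)): draw(im,n,pw,rect(0,0,.023,.007,z),col,x0,y0,k)
    draw(im,n,pw,[(0,0,.074),(.043,0,.074)],(0,255,255),x0,y0,k)
    out.append(im)
  cv2.imwrite(f"pics/w_{n}.png",np.hstack(out))
E
python3 m.py
```

```text
(array([ 0.55128474,  0.02470846, -0.0884618 ]), np.float64(0.390694244702962), 281) (array([ 0.56166099,  0.02661312, -0.07336208]), np.float64(0.08993035397266048), 43) (array([ 0.55129942,  0.02541772, -0.09237971]), np.float64(0.30799496438549717), 307)
A [np.float64(0.5995147237041444), np.float64(-0.31726624215525556), np.float64(1.7602834760485806)] 0.12453893114585946 0.05534885365985063
(array([ 0.59867367, -0.31517601,  1.81660455]), np.float64(0.5431192571290275), 72) (array([ 0.60215202, -0.31869846,  1.75240811]), np.float64(0.19886041927713405), 50)
B [np.float64(0.38660210026500363), np.float64(-0.2934583767950741), np.float64(1.7262409137838304)] 0.12651077775187913 0.04995215917222342
(array([ 0.38669554, -0.29231712,  1.71322738]), np.float64(0.39424118077541637), 96) (array([ 0.38620409, -0.29447153,  1.70561243]), np.float64(0.22640303480256632), 72)
```

View pics/st.png

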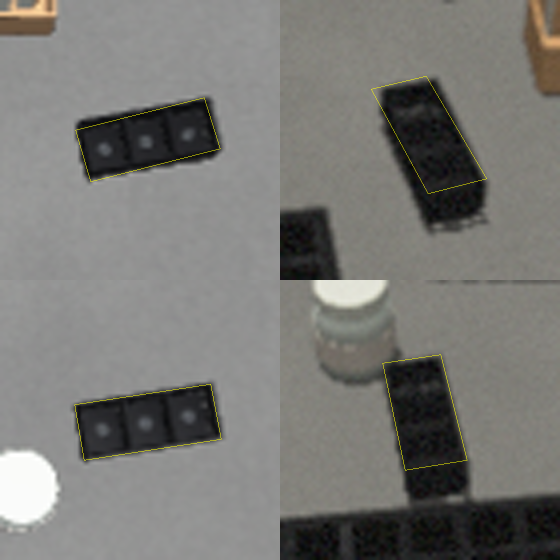

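View pics/w_top.png

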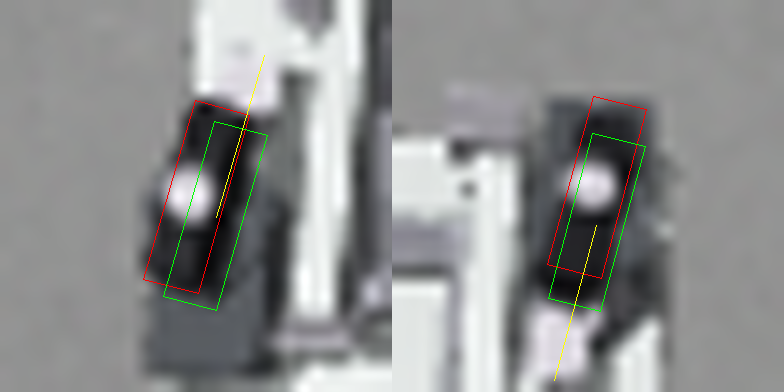

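View pics/w_side.png

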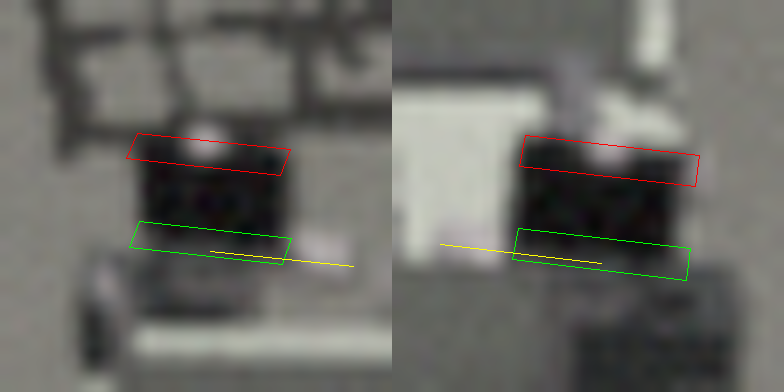

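Both views show only two black strips: A near (0.600,-0.317) and B near (0.387,-0.293). Both latches look open, with the tongues pointing along the jig rails. I'll lift, swing over and grasp B.

```bash
cat > step1.py <<'E'
from h import *
def st():
    o=robot.observe(); print("t%.1f"%o['time'],np.round(o['tool_pos'],4),np.round(o['tcp_rot'],1),"F",np.round(o['ft_force'],1),"w%.4f"%o['gripper_width'],"q",np.round(o['q'],0))
E
sed -n '2,4p' step1.py >> h.py
python3 - <<'E'
from h import *
robot.line_to([.171,.575,.44],vel=.3)
yaw=np.degrees(1.718)
robot.move_pose([.3866,-.2937,.30],[180,0,yaw]); st()
for n in("top","side"): cv2.imwrite(f"pics/{n}1.png",robot.grab_frame(n))
robot.line_to([.3866,-.2937,.17],vel=.25)
st()
E
```

```text
t3.9 [ 0.387  -0.2933  0.3002] [180.    0.   98.5] F [1.  1.  0.1] w0.0852 q [-53. -14. -14.  90.   0.  29.]
t4.6 [ 0.3869 -0.294   0.1712] [1.80e+02 1.00e-01 9.84e+01] F [ 0.2 -0.7  0.4] w0.0854 q [-53. -13. -27.  77.  -0.  29.]
```

View pics/top1.png

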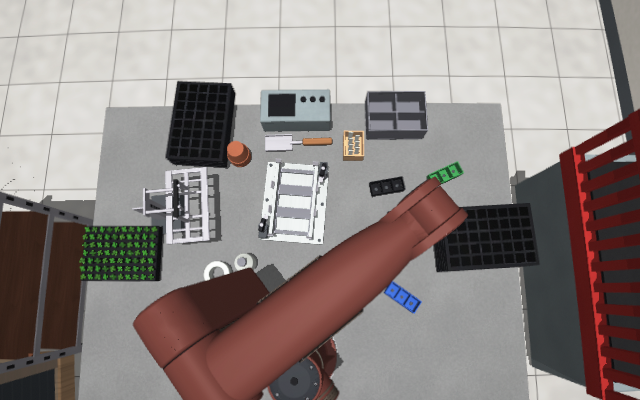

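View pics/side1.png

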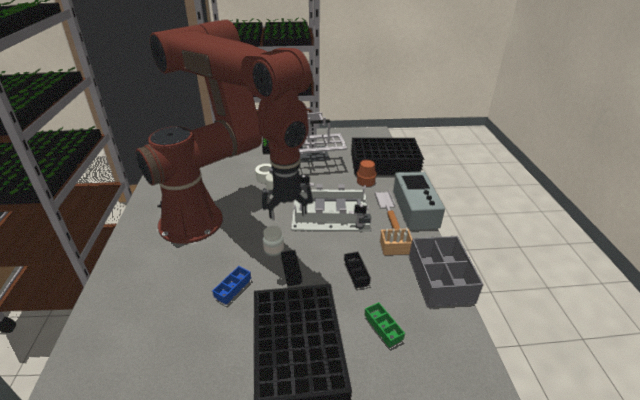

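The lower-left area is now clear and no third strip shows. B is still in place at (290,268) in the side view. Next I'll grasp it.

```bash
python3 - <<'E'
from h import *
print(robot.line_to([.3866,-.2937,.090],vel=.12,guard=12)); st()
robot.set_gripper(0.03); st()
cv2.imwrite("pics/side2.png",robot.grab_frame("side"))
crop(0,cv2.imread("pics/side2.png"),240,170,370,300,5,"pics/c5.png")
E
```

```text
False
t5.5 [ 0.387  -0.2942  0.091 ] [1.80e+02 1.00e-01 9.84e+01] F [0.8 0.6 0.4] w0.0855 q [-53. -10. -32.  67.   0.  29.]
t5.9 [ 0.387  -0.2942  0.091 ] [1.799e+02 1.000e-01 9.840e+01] F [-0.3  0.4  4.9] w0.0489 q [-53. -10. -32.  67.   0.  29.]
```

View pics/c5.png

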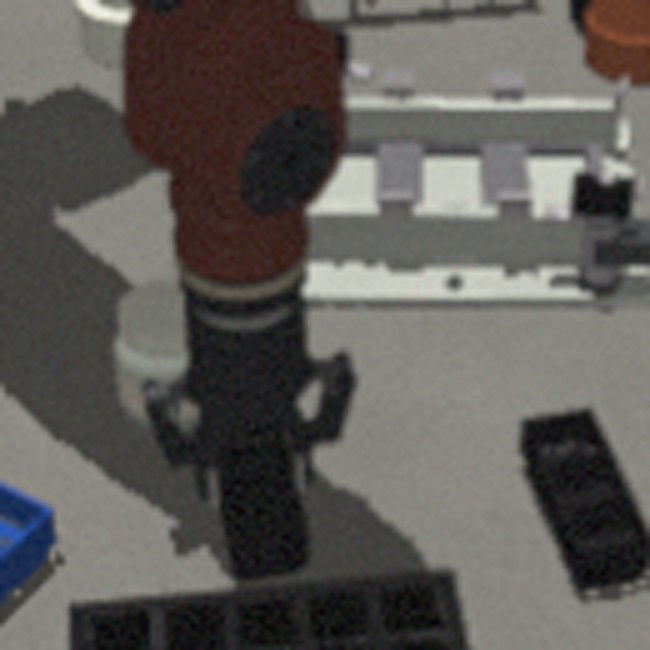

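B is held at 49 mm. I'll carry it above pocket_0 and look.

```bash
cat >> h.py <<'E'
PJ=np.array([.5513,.0250,-.0875])
def jig(x,y): return W(PJ,[(x,y,0)])[0][:2]
E
python3 - <<'E'
from h import *
robot.line_to([.387,-.2942,.25],vel=.25)
x,y=jig(-.086,0)
robot.move_pose([x,y,.25],[180,0,90+np.degrees(PJ[2])])
robot.line_to([x,y,.15],vel=.2); robot.pause(.2); st()
for n in("top","side"): cv2.imwrite(f"pics/{n}3.png",robot.grab_frame(n))
crop(0,cv2.imread("pics/side3.png"),260,140,390,250,6,"pics/c6.png")
crop(0,cv2.imread("pics/top3.png"),240,150,350,260,5,"pics/c7.png")
E
```

```text
t8.8 [0.4665 0.0322 0.1515] [179.9   0.   85. ] F [-0.1 -0.7 -0.7] w0.0488 q [-12. -16. -31.  75.  -0.  83.]
```

View pics/c6.png

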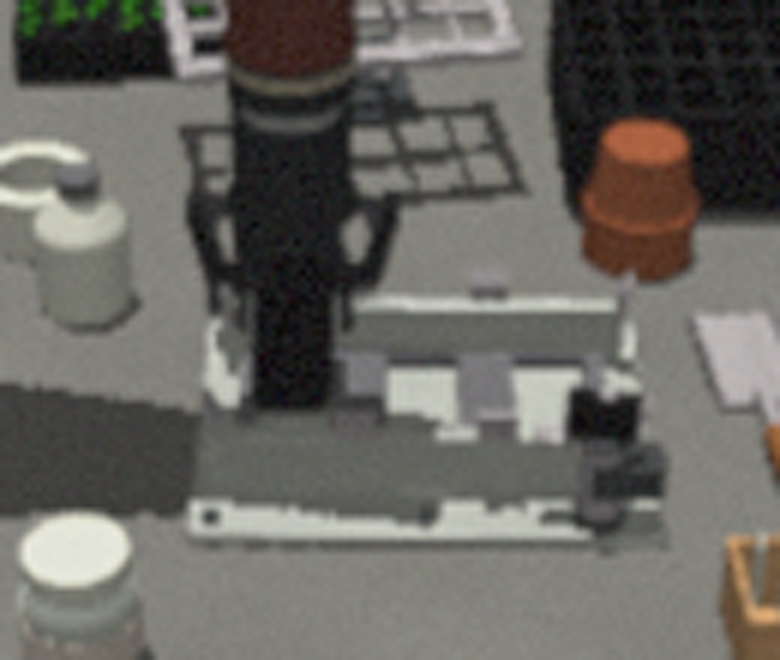

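View pics/c7.png

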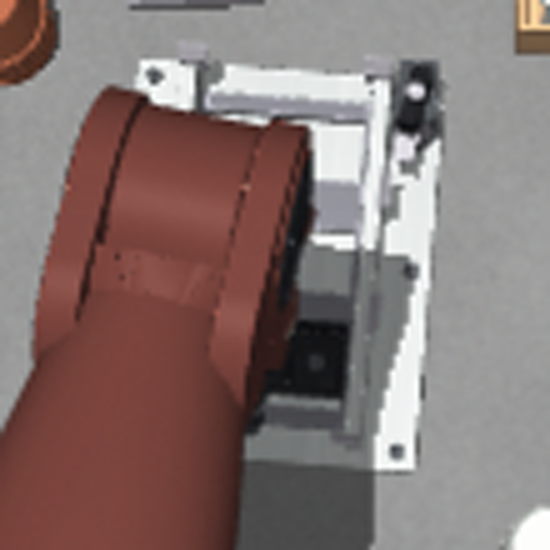

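```bash
cat > inhand.py <<'E'
from h import *
import sys
k,z0,xs=int(sys.argv[1]),float(sys.argv[2]),float(sys.argv[3])  # picture no, strip underside z, jig x
imgs={n:cv2.imread(f"pics/{n}{k}.png") for n in("top","side")}
c=jig(xs,0); p=[*c,np.pi/2+PJ[2]]
zt=z0+.045
T=[("top",(-.062,.025,zt),(-.062,-.025,zt)),("top",(-.062,.025,zt),(-.03,.025,zt)),("top",(-.062,-.025,zt),(-.03,-.025,zt))]
S=[("side",(-.062,.025,zt-.004),(-.062,.025,z0+.014)),("side",(-.062,-.025,zt-.004),(-.062,-.025,z0+.014)),("side",(-.058,.022,z0),(-.058,-.022,z0))]
for nm,segs in(("T",T),("S",S),("TS",T+S)):
    r=refine(p,segs,imgs,3); R,t=pose2(PJ); d=R.T@(r[0][:2]-c); print(nm,"jig dx,dy mm",np.round(d*1000,1),"dyaw",np.round(np.degrees(r[0][2]-p[2]),1),r[1:])
out=[]
for n in("top","side"):
    u=proj(n,[[*c,z0]])[0].astype(int);x0,y0=u-35;kk=8
    im=cv2.resize(imgs[n][y0:y0+70,x0:x0+70],None,fx=kk,fy=kk,interpolation=cv2.INTER_CUBIC)
    draw(im,n,p,rect(0,0,.062,.025,zt),(0,255,255),x0,y0,kk);draw(im,n,p,rect(0,0,.062,.025,z0+.014),(0,255,0),x0,y0,kk);draw(im,n,p,rect(0,0,.058,.022,z0),(255,255,0),x0,y0,kk)
    out.append(im)
cv2.imwrite(f"pics/inh{k}.png",cv2.resize(np.hstack(out),None,fx=.7,fy=.7))
E
python3 inhand.py 3 .0605 -.086
python3 - <<'E'
from h import *
imgs={n:cv2.imread(f"pics/{n}0.png") for n in("top","side")}
p=PJ
# long plate edges & rail tops
L1=[("top",(.15,.118,.01),(-.06,.118,.01)),("top",(-.15,-.118,.01),(.06,-.118,.01))]
L2=[("top",(.15,.11,.01),(.15,-.06,.01)),("top",(-.15,-.118,.01),(-.15,.07,.01))]
PK=[]
for x in(-.086,0,.086):
    for s in(1,-1):
        PK.append(("top",(x+s*.024,.06,.022 if s<0 else .022),(x+s*.024,-.06,.022)))
print(refine(p,L1+L2,imgs,2)); print(refine(p,L1+L2,imgs,1.2,minc=20)); print(refine(p,PK+L1,imgs,1.2))
SS=[("side",(.08,-.118,.01),(-.15,-.118,.01)),("side",(-.15,-.118,.01),(-.15,.0,.01)),("side",(.06,-.078,.057),(-.13,-.078,.057)),]
print(refine(p,SS,imgs,1.5))
E
```

```text
T jig dx,dy mm [-1.9 -3.6] dyaw 1.1 (np.float64(0.4581015035628955), 72)
S jig dx,dy mm [-1.3  6.2] dyaw 0.6 (np.float64(0.013498991154535499), 44)
TS jig dx,dy mm [-1.6 -3.7] dyaw -0.0 (np.float64(0.3017100540063629), 105)
(array([ 0.55175737,  0.02652419, -0.09334447]), np.float64(0.21279749693983205), 92)
(array([ 0.55180444,  0.026575  , -0.09376565]), np.float64(0.2096548621434797), 91)
(array([ 0.54951579,  0.02682587, -0.09562321]), np.float64(0.43430455395359463), 192)
(array([ 0.55124458,  0.0268551 , -0.08746068]), np.float64(0.126017771291042), 59)
```

View pics/inh3.png

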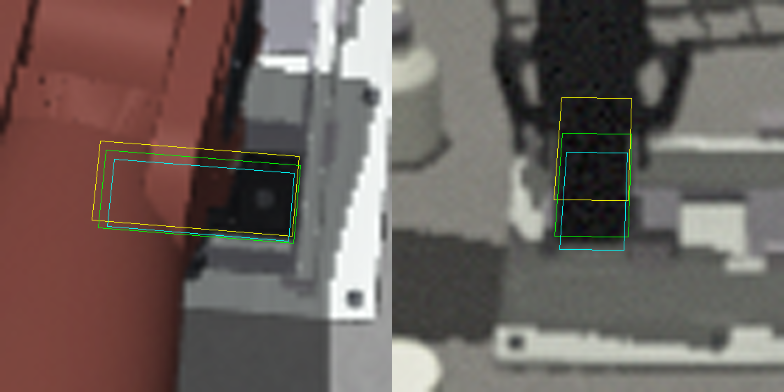

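```bash
sed -i 's/^PJ=.*/PJ=np.array([.5514,.0266,-.091])/' h.py
python3 - <<'E'
from h import *
im=cv2.imread("pics/top3.png");s=cv2.imread("pics/side3.png")
g=lambda i:cv2.convertScaleAbs(i,alpha=1.8,beta=10)
a=g(cv2.resize(im[205:240,285:325],None,fx=10,fy=10,interpolation=cv2.INTER_CUBIC))
b=g(cv2.resize(s[185:220,290:330],None,fx=10,fy=10,interpolation=cv2.INTER_CUBIC))
cv2.imwrite("pics/c8.png",np.hstack([a,b]))
E
```

```text
(no output)
```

View pics/c8.png

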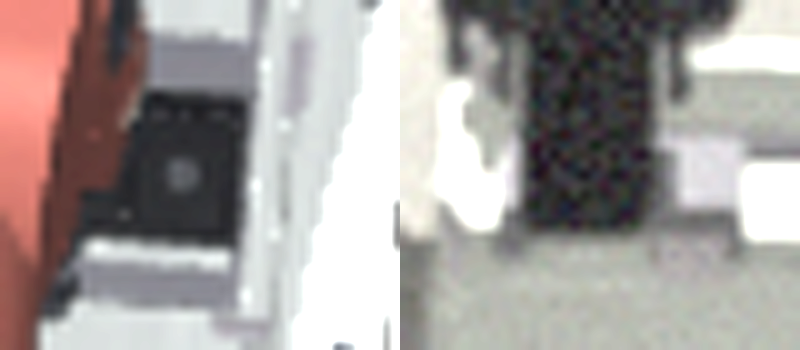

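```bash
python3 - <<'E'
from h import *
R,t=pose2(PJ)
for u,v in((309.4,214.1),(308.3,228.9)):
    w=at("top",u,v,.1055); print(w,R.T@(w-t))
st()
E
```

```text
[ 0.48616064 -0.03344771] [-0.05951262 -0.06572784]
[ 0.43435793 -0.02953493] [-0.11145656 -0.06653879]
t8.9 [0.4662 0.0324 0.151 ] [179.9   0.   85. ] F [-0.4 -0.7 -0.5] w0.0490 q [-12. -16. -31.  75.  -0.  83.]
```

```bash
cat >> h.py <<'E'
def rotj(): return [180,0,90+np.degrees(PJ[2])]
def jl(p):  # world -> jig
    R,t=pose2(PJ); return R.T@(np.array(p)[:2]-t)
def go(x,y,z,vel=.1,guard=None):
    a,b=jig(x,y); r=robot.line_to([a,b,z],vel=vel,rotation=rotj(),guard=guard); return r
def probe_y(x,y,z,d=.006,guard=4,vel=.01):
    out=[]
    for s in(1,-1):
        r=go(x,y+s*d,z,vel,guard); o=robot.observe(); out.append(jl(o['tool_pos'])[1]); print(" probe",s,r,np.round(jl(o['tool_pos'])*1000,2),np.round(o['ft_force'],1))
        go(x,y,z,.03)
    return out
E
python3 - <<'E'
from h import *
print(jl(robot.observe()['tool_pos']))
go(-.086,.004,.151,.05); robot.pause(.2)
print(go(-.086,.004,.091+.036,.05,8)); st()
print(probe_y(-.086,.004,.127))
E
```

```text
[-0.08537502 -0.0019741 ]
False
t10.0 [0.4661 0.0384 0.1269] [-180.    -0.    84.8] F [ 0.1 -0.5 -1.3] w0.0492 q [-11. -15. -33.  72.   0.  84.]
 probe 1 True [-86.01   4.78] [ 0.3 -1.5 -0.3]
 probe -1 False [-86.01  -2.  ] [ 0.8  0.1 -0.6]
[np.float64(0.004781789775841118), np.float64(-0.0020010174285144556)]
```

```bash
python3 - <<'E'
from h import *
print(probe_y(-.086,.001,.127,d=.011,guard=5))
E
```

```text
probe 1 True [-86.24   4.78] [ 0.6 -1.3 -0.8]
 probe -1 True [-86.35  -3.38] [ 0.2  0.5 -0.1]
[np.float64(0.004777317684630656), np.float64(-0.0033772526799296957)]
```

Both rails were felt, 8.2 mm apart where 8 mm was expected, so the centre is at +0.7 mm. Now lowering.

```bash
python3 - <<'E'
from h import *
go(-.086,.0007,.127,.03); robot.pause(.2)
print(go(-.086,.0007,.107,.03,6)); st()
E
```

```text
False
t14.4 [0.4659 0.0351 0.1071] [180.    0.   84.8] F [ 0.7  0.5 -0.1] w0.0489 q [-12. -14. -34.  70.  -0.  83.]
```

```bash
python3 - <<'E'
from h import *
y=.0007;z=.107
for s in(1,-1):
    r=go(-.086+s*.006,y,z,.01,5); o=robot.observe(); print(r,np.round(jl(o['tool_pos'])*1000,2),np.round(o['ft_force'],1)); go(-.086,y,z,.03)
E
```

```text
True [-84.26   0.74] [-0.7  0.2 -0.6]
True [-87.99   0.7 ] [3.2 0.  1.1]
```

```bash
python3 - <<'E'
from h import *
print(go(-.086,.0007,.0985,.02,8)); st()
robot.set_gripper(.062); st()
go(-.086,.0007,.16,.1); robot.set_gripper(.085)
# to strip A hover
robot.line_to([*jig(-.086,.0007),.30],vel=.25)
robot.move_pose([.500,-.20,.33],[180,0,100.7]); st()
for n in("top","side"): cv2.imwrite(f"pics/{n}4.png",robot.grab_frame(n))
E
```

```text
True
t16.1 [0.4658 0.0352 0.101 ] [-180.     0.    84.8] F [-1.2  0.5  4.2] w0.0487 q [-12. -14. -35.  69.  -0.  83.]
t16.3 [0.4654 0.0352 0.1003] [-179.9   -0.    84.8] F [-0.3 -0.2  0.1] w0.0620 q [-12. -14. -35.  69.   0.  83.]
t19.1 [ 0.4998 -0.199   0.3291] [-1.799e+02 -1.000e-01  1.007e+02] F [-0.  -0.3  0.1] w0.0854 q [-36.  -4.  -2.  92.   0.  44.]
```

View pics/top4.png

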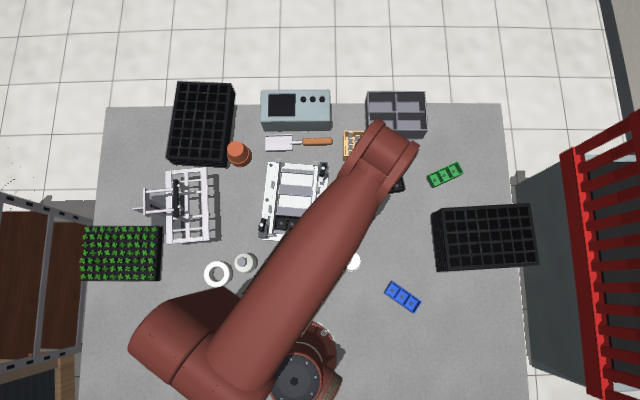

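View pics/side4.png

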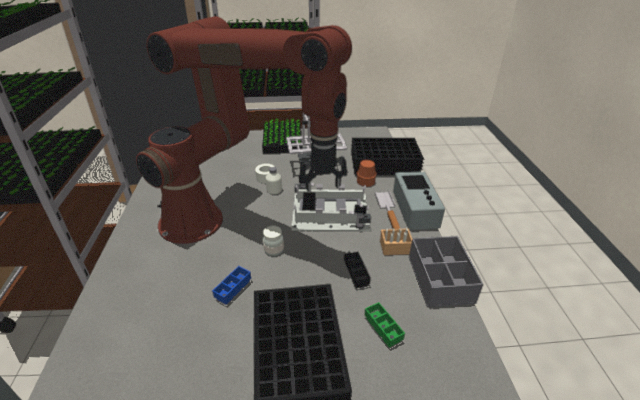

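Strip A is unmoved at (357,269) in the side view, and B sits dark in pocket_0 at (309,200). Next I'll grasp A.

```bash
python3 - <<'E'
from h import *
X=[.6005,-.3178]
robot.move_pose([*X,.25],[180,0,100.7]); 
robot.line_to([*X,.15],vel=.25)
cv2.imwrite("pics/side5.png",robot.grab_frame("side"))
print(robot.line_to([*X,.090],vel=.12,guard=12)); st()
robot.set_gripper(0.03); st()
robot.line_to([*X,.25],vel=.25)
robot.pause(.1);st()
a,b=jig(0,.0007)
robot.move_pose([a,b,.25],rotj())
go(0,.0007,.151,.2);robot.pause(.2);st()
for n in("top","side"): cv2.imwrite(f"pics/{n}6.png",robot.grab_frame(n))
im=cv2.imread("pics/top6.png");s=cv2.imread("pics/side6.png")
cv2.imwrite("pics/c9.png",np.hstack([cv2.resize(im[150:250,240:340],None,fx=4,fy=4,interpolation=cv2.INTER_CUBIC),cv2.resize(s[140:240,280:380],None,fx=4,fy=4,interpolation=cv2.INTER_CUBIC)]))
E
```

```text
False
t21.2 [ 0.6008 -0.3181  0.0908] [180.    0.  100.7] F [ 0.3 -1.   0.3] w0.0845 q [-39.  23.   3.  70.  -0.  40.]
t21.6 [ 0.6011 -0.3182  0.0913] [1.799e+02 1.000e-01 1.007e+02] F [ 0.6 -0.5  6. ] w0.0486 q [-39.  23.   3.  70.  -0.  40.]
t22.5 [ 0.5998 -0.3172  0.2472] [-179.9   -0.2  100.7] F [ 0.4 -0.7 -0.3] w0.0490 q [-39.  20.  16.  86.  -0.  40.]
t24.6 [0.5524 0.027  0.1527] [179.9   0.   84.8] F [-0.6  0.6  0.5] w0.0490 q [-11.  -1. -17.  74.  -0.  84.]
```

View pics/c9.png

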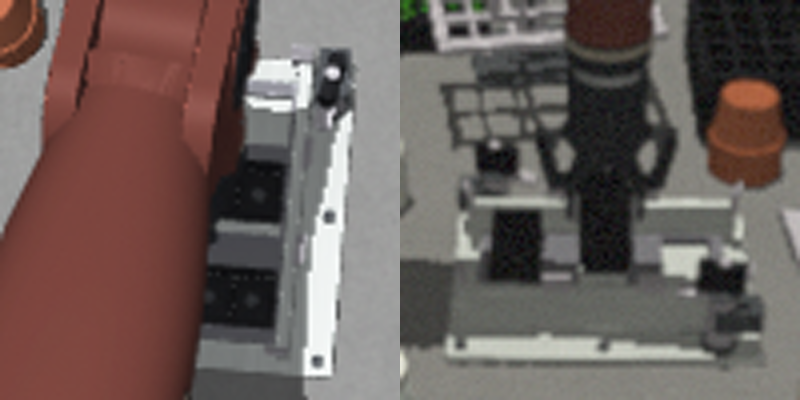

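The picture shows A held above pocket_1 and B flat in pocket_0. I'll do the same lowering and probing.

```bash
python3 - <<'E'
from h import *
g=go(0,.0007,.127,.05,8); print(g); st()
if not g:
    a=probe_y(0,.0007,.127,d=.012,guard=5); print(a, a[0]-a[1])
E
```

```text
False
t25.4 [0.5514 0.0273 0.1269] [-180.    -0.    84.8] F [ 0.8 -0.4 -0.3] w0.0489 q [-11.   0. -19.  71.  -0.  84.]
 probe 1 True [-0.12  4.82] [-0.1 -1.5  0.1]
 probe -1 True [-0.36 -3.19] [ 0.4  1.4 -0.6]
[np.float64(0.004815646524552594), np.float64(-0.0031930530159618425)] 0.008008699540514436
```

```bash
python3 - <<'E'
from h import *
y=.0008
go(0,y,.127,.03); robot.pause(.2)
g=go(0,y,.107,.03,6); print(g); st()
if not g:
    v=[]
    for s in(1,-1):
        r=go(s*.006,y,.107,.01,5); o=robot.observe(); v.append(jl(o['tool_pos'])[0]); print(r,np.round(jl(o['tool_pos'])*1000,2)); go(0,y,.107,.03)
    x=np.clip(np.mean(v),-.0015,.0015)
    print(go(x,y,.0985,.02,8)); st()
    robot.set_gripper(.062); st()
    go(x,y,.16,.1); robot.set_gripper(.085)
    robot.line_to([*jig(x,y),.32],vel=.25)
    robot.move_pose([.45,-.25,.36],[180,0,85]); st()
    for n in("top","side"): cv2.imwrite(f"pics/{n}7.png",robot.grab_frame(n))
    im=cv2.imread("pics/top7.png");s=cv2.imread("pics/side7.png")
    cv2.imwrite("pics/c10.png",np.hstack([cv2.resize(im[150:250,250:350],None,fx=4,fy=4,interpolation=cv2.INTER_CUBIC),cv2.resize(s[100:240,260:400],None,fx=400/140,fy=400/140,interpolation=cv2.INTER_CUBIC)]))
E
```

```text
False
t28.4 [0.5516 0.0274 0.1071] [180.   -0.   84.8] F [-0.3 -0.  -0. ] w0.0492 q [-11.   1. -20.  69.   0.  84.]
True [1.63 0.8 ]
True [-1.76  0.8 ]
True
t30.0 [0.5514 0.0274 0.1013] [-180.     0.    84.8] F [-2.8 -0.   5.5] w0.0486 q [-11.   2. -20.  68.  -0.  84.]
t30.3 [0.5509 0.0275 0.1004] [-179.9   -0.    84.8] F [-0.6  0.2  0.2] w0.0623 q [-11.   2. -20.  68.   0.  84.]
t33.3 [ 0.4503 -0.2492  0.3594] [-180.   -0.   85.] F [ 0.4  0.6 -0.5] w0.0849 q [-44.  -8.  -2.  96.   0.  51.]
```

View pics/c10.png

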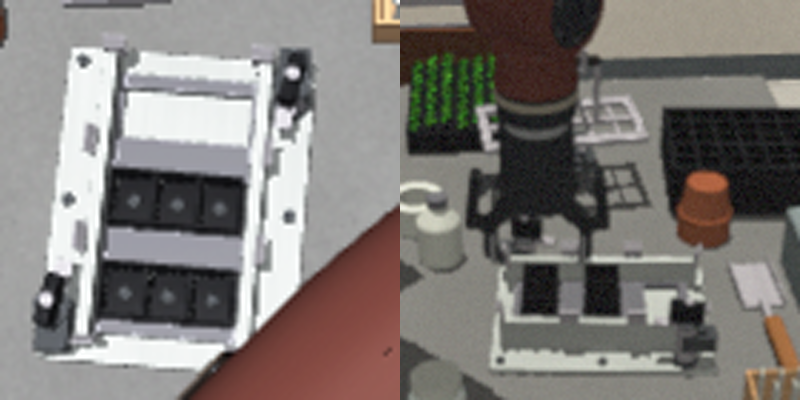

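View pics/top7.png

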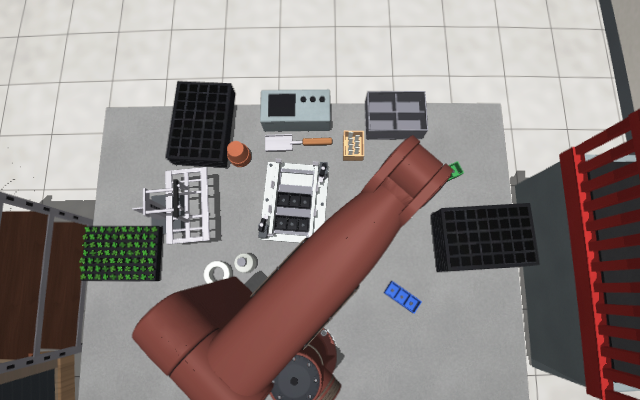

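Both strips are seated flat and no other black strip is visible. Next I'll locate the grid bar.

```bash
python3 - <<'E'
from h import *
im=cv2.imread("pics/top7.png");s=cv2.imread("pics/side0.png")
g=lambda i:cv2.convertScaleAbs(i,alpha=1.5,beta=10)
cv2.imwrite("pics/c11.png",g(cv2.resize(im[160:250,140:225],None,fx=6,fy=6,interpolation=cv2.INTER_CUBIC)))
cv2.imwrite("pics/c12.png",g(cv2.resize(s[105:160,280:355],None,fx=10,fy=10,interpolation=cv2.INTER_CUBIC)))
E
```

```text
(no output)
```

View pics/c11.png

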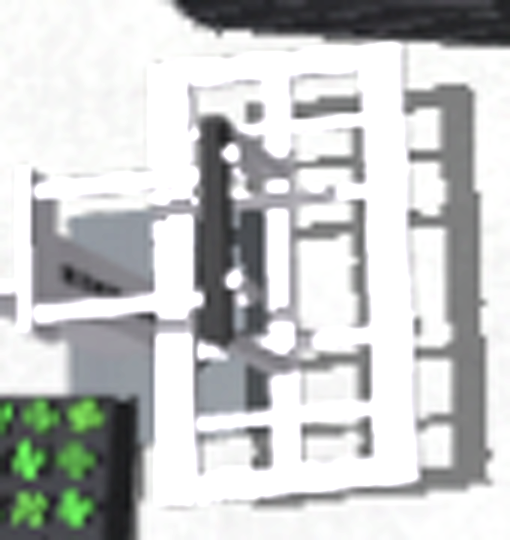

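View pics/c12.png

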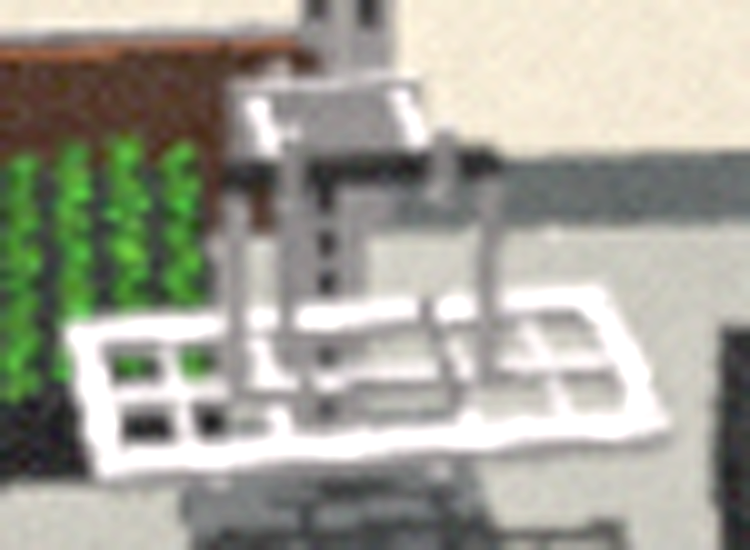

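```bash
python3 - <<'E'
from h import *
q=lambda u,v:(140+u/6-.42,160+v/6-.42)
a=at("top",*q(214.5,117),.231);b=at("top",*q(216,340),.231);print(a,b,a-b,np.linalg.norm(a-b),(a+b)/2,np.degrees(np.arctan2(*(a-b)[::-1])))
# grid corners top surface z=.124
G=[at("top",*q(*c),.124) for c in((150,62),(402,43),(418,485),(157,505))];print(np.round(G,4),np.mean(G,0),np.degrees(np.arctan2(*(G[0]-G[3])[::-1])),np.degrees(np.arctan2(*(G[1]-G[2])[::-1])))
print(np.linalg.norm(G[0]-G[3]),np.linalg.norm(G[0]-G[1]))
s=lambda u,v:(280+u/10-.45,105+v/10-.45)
for z in(.224,.227,.23): print(at("side",*s(360,165),z),at("side",*s(222,170),z),at("side",*s(498,160),z))
def f(X): return np.r_[proj("top",[X])[0]-q(215,229),proj("side",[X])[0]-s(360,165)]
r=least_squares(f,[.5,.35,.227]);print(r.x,r.fun)
E
```

```text
[0.58205901 0.39736071] [0.45975834 0.38849285] [0.12230067 0.00886787] 0.1226217506709673 [0.52090868 0.39292678] 4.147186717272667
[[0.646  0.4799]
 [0.6557 0.3294]
 [0.3944 0.3073]
 [0.3836 0.4573]] [0.51993451 0.39346678] 4.9128989360030175 4.830050292900916
0.26334964989373705 0.15085000568575782
[0.51996749 0.4082989 ] [0.45782268 0.4073926 ] [0.58245061 0.40932355]
[0.51950233 0.40180284] [0.45760598 0.40090016] [0.58173563 0.4028234 ]
[0.51903717 0.39530678] [0.45738929 0.39440773] [0.58102065 0.39632324]
[0.51956746 0.39276069 0.23135678] [ 0.00579458  0.11866444  0.15954125 -0.0421263 ]
```

```bash
cat > grid1.py <<'E'
from h import *
B=np.array([.5200,.3932]); YW=4.8
robot.move_pose([.45,-.1,.43],[180,0,180+YW])
robot.move_pose([*B,.43],[180,0,180+YW]); 
robot.set_gripper(.05)
robot.pause(.2); st()
robot.line_to([*B,.335],vel=.2)
for n in("top","side"): cv2.imwrite(f"pics/{n}8.png",robot.grab_frame(n))
im=cv2.imread("pics/top8.png");s=cv2.imread("pics/side8.png")
cv2.imwrite("pics/c13.png",np.hstack([cv2.resize(im[150:250,130:230],None,fx=4,fy=4,interpolation=cv2.INTER_CUBIC),cv2.resize(s[70:170,270:370],None,fx=4,fy=4,interpolation=cv2.INTER_CUBIC)]))
st()
E
python3 grid1.py
```

```text
t37.2 [0.52   0.3932 0.43  ] [-180.     0.  -175.2] F [-0.  -0.2  0.4] w0.0501 q [ 26.  21.  36. 105.  -0.  21.]
t37.9 [0.5205 0.3934 0.3372] [ 179.9    0.2 -175.2] F [ 0.3 -0.   0.4] w0.0502 q [26. 16. 20. 94.  0. 21.]
```

View pics/c13.png

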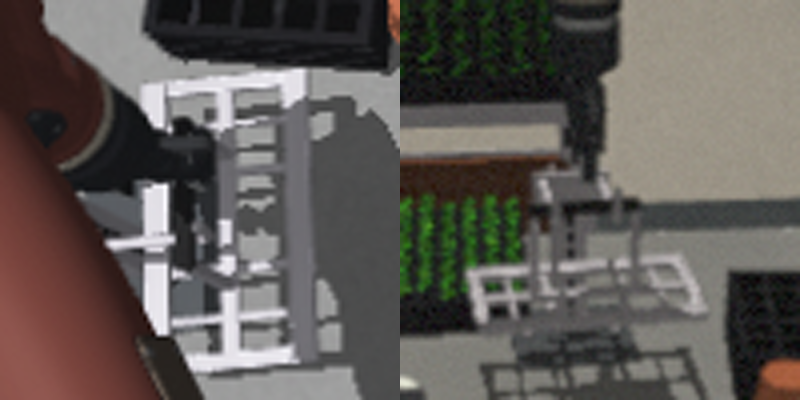

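```bash
python3 - <<'E'
from h import *
B=np.array([.5200,.3932])
print(robot.line_to([*B,.284],vel=.08,guard=8)); st()
cv2.imwrite("pics/side9.png",robot.grab_frame("side")); cv2.imwrite("pics/top9.png",robot.grab_frame("top"))
robot.set_gripper(.0); st(); robot.pause(.2); st()
E
```

```text
False
t38.7 [0.5201 0.3933 0.2846] [ 180.     0.  -175.2] F [ 0.3 -0.5 -0.8] w0.0501 q [26. 15. 14. 89.  0. 21.]
t39.2 [0.5202 0.3932 0.2845] [ 180.     0.  -175.2] F [ 0.1 -1.1  3.5] w0.0129 q [26. 15. 14. 89. -0. 21.]
t39.4 [0.5202 0.3932 0.2845] [ 180.     0.  -175.2] F [ 0.9 -0.5  4.7] w0.0127 q [26. 15. 14. 89. -0. 21.]
```

```bash
python3 - <<'E'
from h import *
B=np.array([.5202,.3932])
robot.line_to([*B,.300],vel=.04); robot.pause(.2); st()
robot.line_to([*B,.350],vel=.08); robot.pause(.2); st()
cv2.imwrite("pics/side10.png",robot.grab_frame("side")); cv2.imwrite("pics/top10.png",robot.grab_frame("top"))
im=cv2.imread("pics/top10.png");s=cv2.imread("pics/side10.png")
cv2.imwrite("pics/c14.png",np.hstack([cv2.resize(im[140:250,130:240],None,fx=4,fy=4,interpolation=cv2.INTER_CUBIC),cv2.resize(s[60:170,260:370],None,fx=4,fy=4,interpolation=cv2.INTER_CUBIC)]))
E
```

```text
t40.2 [0.5201 0.3932 0.2996] [-180.    -0.  -175.2] F [ 0.3  0.3 -3.6] w0.0128 q [26. 15. 15. 90. -0. 21.]
t41.2 [0.52   0.3931 0.3493] [-1.800e+02 -1.000e-01 -1.752e+02] F [ 0.   0.4 -5.3] w0.0132 q [26. 17. 22. 96.  0. 21.]
```

View pics/c14.png

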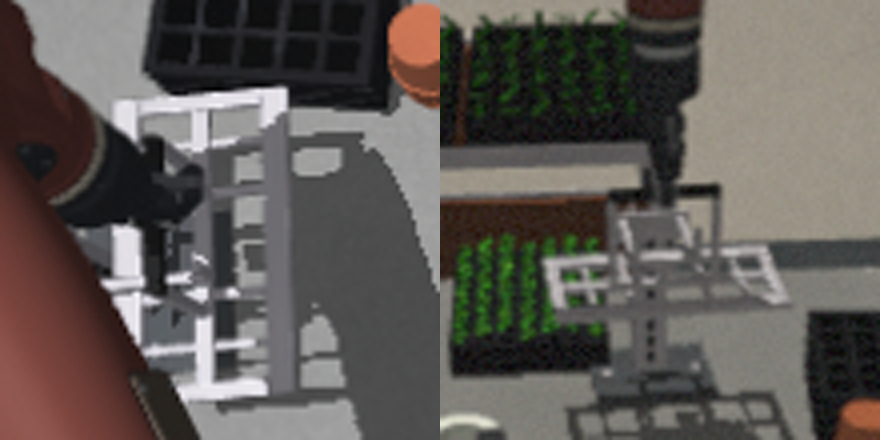

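The grid is lifted and level. Drawing it off.

```bash
python3 - <<'E'
from h import *
B=np.array([.5200,.3931]); d=np.array([np.sin(np.radians(4.8)),-np.cos(np.radians(4.8))])
robot.line_to([*(B+d*.2),.350],vel=.12); st()
a,b=jig(0,0)
robot.line_to([a,b,.350],vel=.12,rotation=[180,0,180+np.degrees(PJ[2])]); robot.pause(.3); st()
robot.line_to([a,b,.280],vel=.1); robot.pause(.3); st()
cv2.imwrite("pics/side11.png",robot.grab_frame("side")); cv2.imwrite("pics/top11.png",robot.grab_frame("top"))
im=cv2.imread("pics/top11.png");s=cv2.imread("pics/side11.png")
cv2.imwrite("pics/c15.png",cv2.resize(im[140:260,230:360],None,fx=5,fy=5,interpolation=cv2.INTER_CUBIC));cv2.imwrite("pics/c16.png",cv2.resize(s[120:240,260:400],None,fx=5,fy=5,interpolation=cv2.INTER_CUBIC))
E
```

```text
t43.1 [0.5366 0.1943 0.35  ] [ 180.    -0.  -175.2] F [-0.2 -0.7 -4.3] w0.0125 q [ 7.  2.  6. 94.  0.  2.]
t44.9 [0.5514 0.0269 0.35  ] [180.   -0.  174.8] F [-0.1  0.1 -3.3] w0.0131 q [-11.  -2.   3.  94.   0.  -6.]
t46.1 [0.5516 0.0266 0.2805] [-180.     0.   174.8] F [ 0.2  0.2 -3.7] w0.0128 q [-11.  -3.  -6.  87.   0.  -6.]
```

View pics/c15.png

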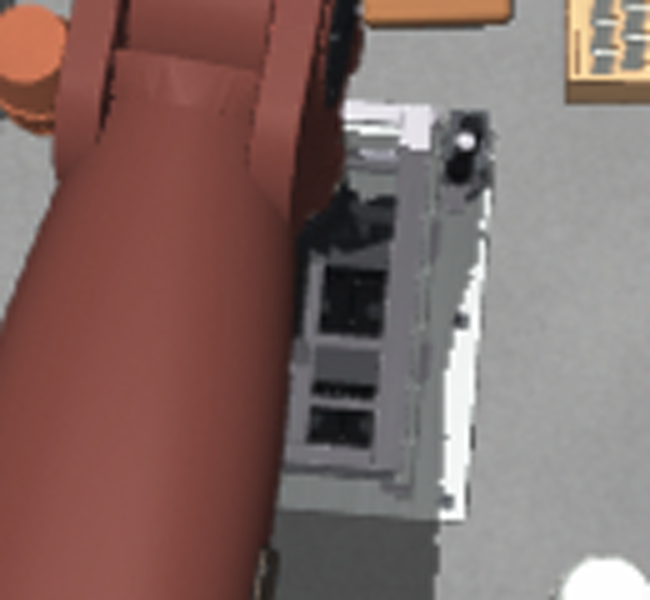

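View pics/c16.png

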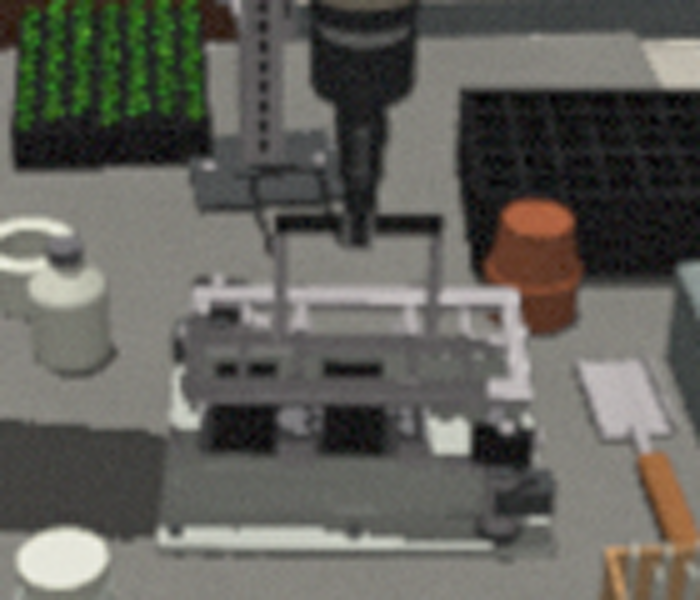

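```bash
python3 - <<'E'
from h import *
t=lambda u,v:(230+u/5-.4,140+v/5-.4); s=lambda u,v:(260+u/5-.4,120+v/5-.4)
for c in((433,104),(397,475)): print("top",np.round(1000*jl(at("top",*t(*c),.120)),1))
for c in((534,385),(520,288),(194,290),(185,388)): print("side",np.round(1000*jl(at("side",*s(*c),.120)),1))
# side: bar ends
for c in((275,222),(443,222)): print("bar",np.round(1000*jl(at("side",*s(*c),.223)),1))
im=cv2.imread("pics/top11.png");sd=cv2.imread("pics/side11.png")
imgs=dict(top=im,side=sd)
p=PJ.copy();z=.120
T=[("top",(.13,-.074,z),(-.13,-.074,z)),("top",(.13,-.05,z),(.13,-.074,z))]
S=[("side",(.13,.074,z),(-.13,.074,z)),("side",(.13,.074,z),(.13,-.074,z)),("side",(-.13,-.074,z-.01),(.09,-.074,z-.01))]
for q in(T,S,T+S):
    r=refine(p,q,imgs,2.5); print(np.round(1000*jl(r[0][:2]),1),np.degrees(r[0][2]-p[2]),r[1:])
for n,k,(x0,y0,x1,y1) in(("top",5,(230,140,360,260)),("side",5,(260,120,400,240))):
    o=cv2.resize(imgs[n][y0:y1,x0:x1],None,fx=k,fy=k,interpolation=cv2.INTER_CUBIC)
    draw(o,n,p,rect(0,0,.13,.074,.12),(0,255,255),x0,y0,k);draw(o,n,p,rect(0,0,.13,.074,.11),(0,255,0),x0,y0,k)
    cv2.imwrite(f"pics/g_{n}.png",o)
E
```

```text
top [131.8 -73.2]
top [-132.7  -71.3]
side [132.8 -57. ]
side [133.   76.8]
side [-128.7   68.5]
side [-128.   -65.9]
bar [-62.2   3.5]
bar [62.8  6.1]
[1.5 2.3] -0.7506963132039187 (np.float64(0.12073575450146282), 26)
[0.  1.6] -0.20616525876788075 (np.float64(0.1906191561179507), 61)
[0.7 1.5] -0.16622258369973958 (np.float64(0.21158772669761308), 87)
```

View pics/g_top.png

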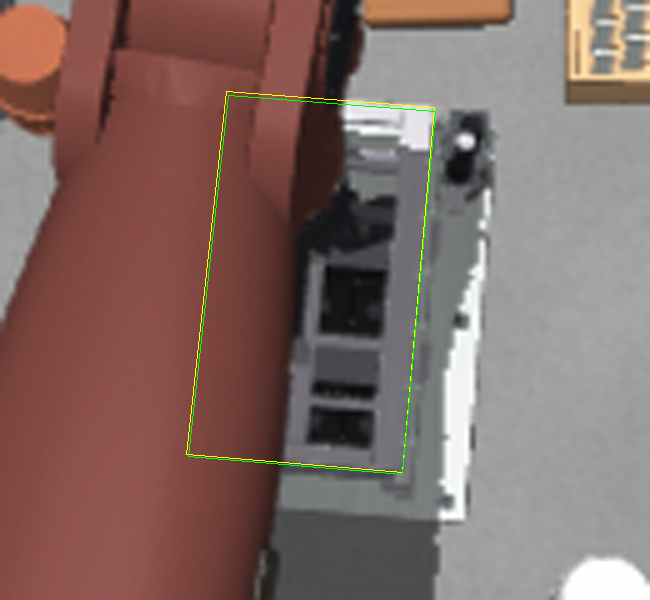

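View pics/g_side.png

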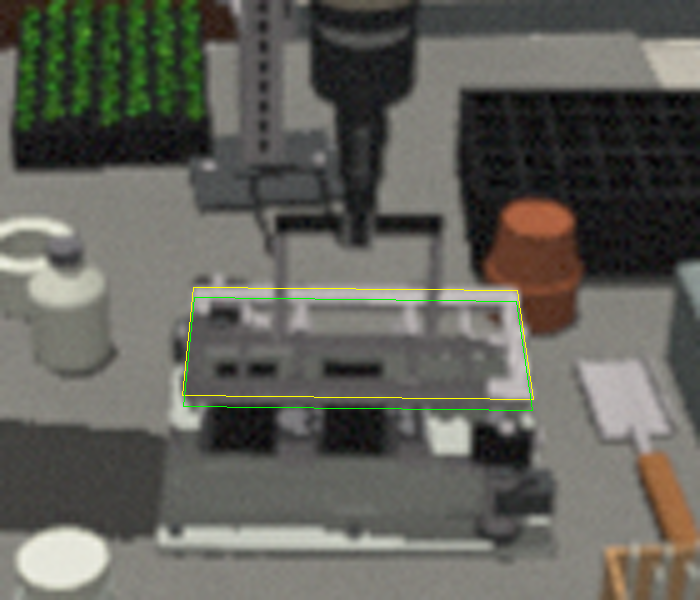

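```bash
cat >> h.py <<'E'
def gg(x,y,z,vel=.03,guard=None):
    a,b=jig(x,y); return robot.line_to([a,b,z],vel=vel,rotation=[180,0,180+np.degrees(PJ[2])],guard=guard)
E
python3 - <<'E'
from h import *
gg(-.0005,-.001,.262,.04); robot.pause(.2);st()
print(gg(-.0005,-.001,.2335,.02,5)); st()
E
```

```text
t47.0 [0.5509 0.0256 0.2623] [-180.     0.   174.8] F [ 0.3  0.4 -4.3] w0.0127 q [-11.  -3.  -8.  85.   0.  -6.]
False
t48.6 [0.5509 0.0256 0.2337] [-180.     0.   174.8] F [-0.2 -0.2 -4.8] w0.0130 q [-11.  -3. -10.  82.  -0.  -6.]
```

```bash
python3 - <<'E'
from h import *
x0,y0,z=-.0005,-.001,.2335
for ax in(1,0):
    v=[]
    for s in(1,-1):
        d=[0,0]; d[ax]=s*.006
        r=gg(x0+d[0],y0+d[1],z,.01,4); o=robot.observe(); v.append(jl(o['tool_pos'])[ax]); print("xy"[ax],r,np.round(jl(o['tool_pos'])*1000,2),np.round(o['ft_force'],1)); gg(x0,y0,z,.03)
    print(v,np.mean(v))
st()
E
```

```text
y True [-0.61  2.44] [ 1.  -2.4 -1.8]
y True [-0.92 -3.39] [ 0.8  1.7 -2.7]
[np.float64(0.0024425583157803047), np.float64(-0.00338502258820061)] -0.00047123213621015256
x True [ 2.23 -1.  ] [ 0.6 -0.7 -3.6]
x True [-2.43 -0.96] [ 5.8 -0.6  0.2]
[np.float64(0.00222655152456248), np.float64(-0.0024349965813665725)] -0.00010422252840204625
t51.2 [0.5505 0.0257 0.2329] [ 1.800e+02 -1.000e-01  1.748e+02] F [-0.2 -0.8 -3.7] w0.0126 q [-11.  -3. -11.  82.  -0.  -6.]
```

The grid is captured between the guides, with the centre at (-0.1,-0.5) mm. Lowering to contact.

```bash
python3 - <<'E'
from h import *
gg(-.0001,-.0005,.2335); robot.pause(.2); st()
print(gg(-.0001,-.0005,.222,.012,8)); st()
for n in("side","top"): cv2.imwrite(f"pics/{n}12.png",robot.grab_frame(n))
s=cv2.imread("pics/side12.png")
cv2.imwrite("pics/c17.png",cv2.resize(s[120:240,260:400],None,fx=5,fy=5,interpolation=cv2.INTER_CUBIC))
E
```

```text
t51.7 [0.5512 0.0261 0.2334] [180.   -0.  174.8] F [-0.7 -0.4 -3.5] w0.0128 q [-11.  -3. -10.  82.   0.  -6.]
True
t52.3 [0.5512 0.0262 0.2276] [180.    0.  174.8] F [0.6 0.2 5.9] w0.0129 q [-11.  -3. -11.  82.   0.  -6.]
```

View pics/c17.png

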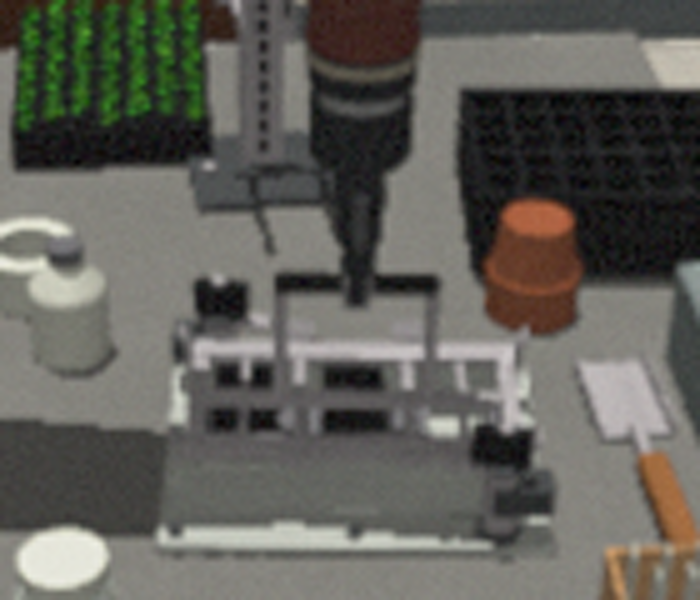

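Contact came at TCP z 0.2276, where the grid fully down predicts 0.2275. I'll release, retreat and look.

```bash
python3 - <<'E'
from h import *
robot.set_gripper(.045); st()
gg(-.0001,-.0005,.33,.12)
robot.move_pose([.42,-.26,.36],[180,0,165]); st()
for n in("top","side"): cv2.imwrite(f"pics/{n}13.png",robot.grab_frame(n))
im=cv2.imread("pics/top13.png");s=cv2.imread("pics/side13.png")
cv2.imwrite("pics/c18.png",cv2.resize(im[145:255,245:345],None,fx=5.4,fy=5.4,interpolation=cv2.INTER_CUBIC))
cv2.imwrite("pics/c19.png",cv2.resize(s[140:240,270:390],None,fx=5,fy=5,interpolation=cv2.INTER_CUBIC))
imgs=dict(top=im,side=s)
z=.067
T=[("top",(.13,-.074,z),(-.13,-.074,z)),("top",(.13,.074,z),(.13,-.074,z)),("top",(-.13,.074,z),(-.13,-.074,z)),("top",(.13,.074,z),(-.13,.074,z))]
r=refine(PJ,T,imgs,1.5); print(np.round(1000*jl(r[0][:2]),1),np.degrees(r[0][2]-PJ[2]),r[1:])
E
```

```text
t52.8 [0.5505 0.0263 0.2261] [ 1.800e+02 -1.000e-01  1.748e+02] F [0.1 0.6 0.2] w0.0450 q [-11.  -2. -11.  82.   0.  -6.]
t55.0 [ 0.4204 -0.2593  0.3598] [180.   -0.  165.1] F [ 1.   0.8 -0.3] w0.0447 q [-47. -11.  -5.  96.   0. -32.]
[-0.3  0.6] -0.7031928324789717 (np.float64(0.2784841047925485), 65)
```

View pics/c18.png

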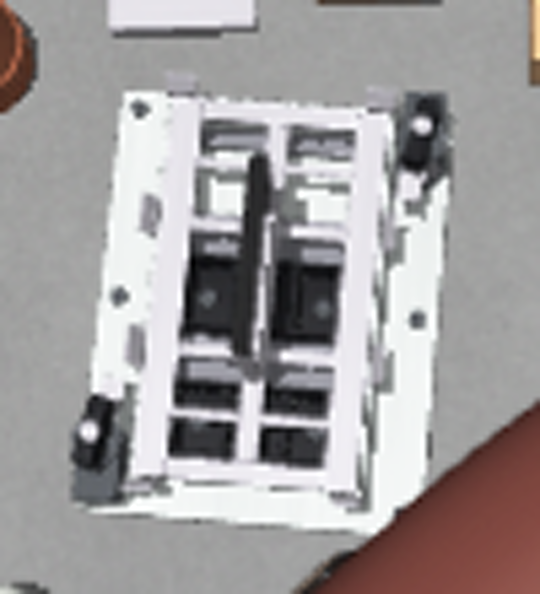

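View pics/c19.png

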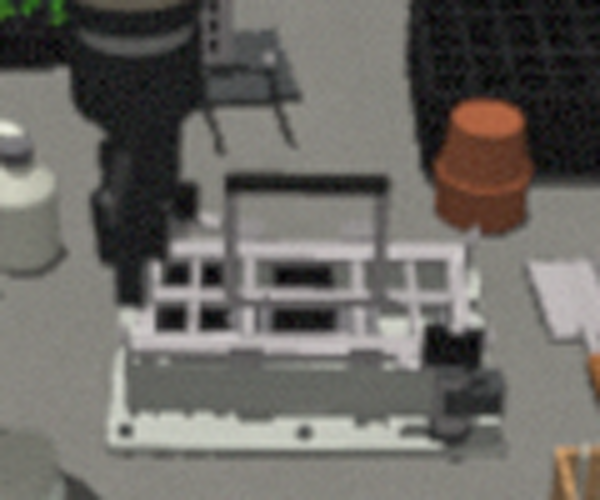

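The grid lies flat between the guides, and both wings still point along the rails (open). Turning the near latch first.

```bash
cat > latch.py <<'E'
from h import *
import sys
x,y=float(sys.argv[1]),float(sys.argv[2]); stage=sys.argv[3]
c=jig(x,y); yaw=np.degrees(PJ[2])-10+180
if stage=="a":
    robot.line_to(robot.observe()['tool_pos']*[1,1,0]+[0,0,.36],vel=.2)
    robot.move_pose([*c,.30],[180,0,yaw]); robot.set_gripper(.045)
    robot.line_to([*c,.20],vel=.2); robot.pause(.2); st()
    for n in("top","side"): cv2.imwrite(f"pics/{n}_l{sys.argv[4]}.png",robot.grab_frame(n))
    print(robot.line_to([*c,.155],vel=.05,guard=6)); st()
    cv2.imwrite(f"pics/side_m{sys.argv[4]}.png",robot.grab_frame("side"))
E
python3 - <<'E'
from h import *
q=lambda u,v:(245+u/5.4-.41,145+v/5.4-.41)
for c in((88,430),(423,125)): print(jl(at("top",*q(*c),.111)))
for a,b in(((101,397),(80,465)),((428,95),(415,170))):
    d=at("top",*q(*a),.108)-at("top",*q(*b),.108); print(np.degrees(np.arctan2(d[1],d[0])-PJ[2]))
E
python3 latch.py -.110 .098 a 1
python3 - <<'E'
import cv2,numpy as np
a=cv2.imread("pics/side_l1.png")[110:210,250:350];b=cv2.imread("pics/side_m1.png")[110:210,250:350]
cv2.imwrite("pics/c20.png",cv2.resize(np.hstack([a,b]),None,fx=4,fy=4,interpolation=cv2.INTER_CUBIC))
E
```

```text
[-0.10971504  0.09767074]
[ 0.1096004  -0.09890985]
-10.760021809563753
-4.75428119519728
t57.9 [0.4515 0.1342 0.2015] [1.800e+02 1.000e-01 1.648e+02] F [ 0.1 -0.7  0.1] w0.0452 q [  1. -17. -27.  80.  -0.  16.]
False
t59.0 [0.451  0.1342 0.1554] [180.    0.  164.8] F [-0.6 -0.6  1.2] w0.0451 q [  1. -16. -31.  75.  -0.  16.]
```

View pics/c20.png

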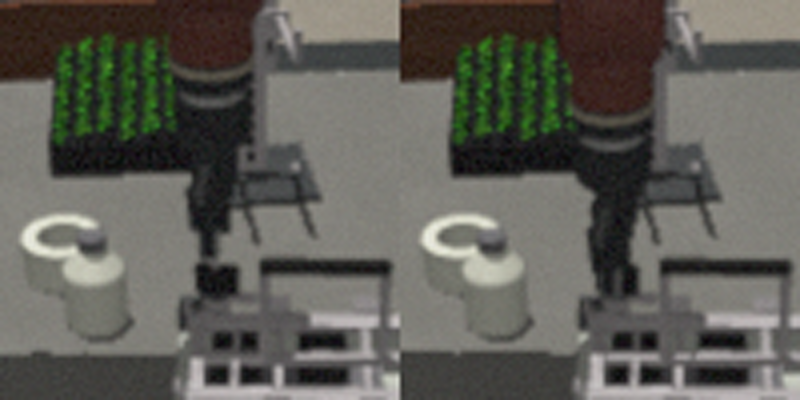

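```bash
cat > turn.py <<'E'
from h import *
import sys
def turn(total,step=5):
    q=robot.observe()['q'].copy(); q0=q[5]
    s=0
    while s<total-1e-6:
        s=min(s+step,total); q[5]=q0+s   # clockwise => yaw falls => q6 grows
        robot.goto_joints(q); o=robot.observe()
        if s%20==0 or s==total: print(s,"yaw %.1f"%o['tcp_rot'][2],"F",np.round(o['ft_force'],1),"Tz %.2f"%o['torque'][2],"w%.4f"%o['gripper_width'],"t%.1f"%o['time'])
        if abs(o['torque'][2])>1.5 or np.linalg.norm(o['ft_force'])>45: print("stop",s,o['torque'],o['ft_force']); break
robot.set_gripper(0); robot.pause(.2); st()
E
cat > t1.py <<'E'
from turn import *
turn(80)
E
python3 t1.py
```

```text
t59.7 [0.4508 0.1338 0.1554] [-179.9    0.   164.8] F [-3.  -4.2  4.9] w0.0130 q [  1. -16. -31.  75.  -0.  16.]
20 yaw 145.1 F [-1.3 -3.2  2.2] Tz 0.19 w0.0129 t60.7
40 yaw 125.1 F [-1.9 -4.9  1.9] Tz -0.02 w0.0125 t61.7
60 yaw 105.0 F [-1.8 -4.8  2.5] Tz -0.15 w0.0126 t62.7
80 yaw 85.0 F [-1.6 -4.8  3.7] Tz -0.14 w0.0133 t63.7
```

```bash
cat > t2.py <<'E'
from turn import *
turn(4,1)
robot.pause(.2); st()
robot.set_gripper(.03); robot.pause(.3); st()
p=robot.observe()['tool_pos']; robot.line_to([p[0],p[1],.22],vel=.1); robot.line_to([p[0],p[1],.36],vel=.25)
robot.move_pose([.45,-.22,.38],[180,0,165]); st()
for n in("top","side"): cv2.imwrite(f"pics/{n}14.png",robot.grab_frame(n))
im=cv2.imread("pics/top14.png");s=cv2.imread("pics/side14.png")
cv2.imwrite("pics/c21.png",np.hstack([cv2.resize(im[145:255,245:345],None,fx=4,fy=4,interpolation=cv2.INTER_CUBIC),cv2.resize(s[140:250,270:370],None,fx=4,fy=4,interpolation=cv2.INTER_CUBIC)]))
E
python3 t2.py
```

```text
t64.1 [0.4507 0.1337 0.1554] [-1.8e+02  1.0e-01  8.5e+01] F [-2.7 -3.3  4.7] w0.0131 q [  1. -16. -31.  75.  -0.  96.]
4 yaw 81.2 F [-1.  -6.   3.4] Tz 1.89 w0.0127 t65.1
stop 4 [-1.09131014  0.26272099  1.89119281] [-1.00980457 -5.99398327  3.37767585]
t65.3 [0.4506 0.1337 0.1555] [1.80e+02 1.00e-01 8.12e+01] F [-1.5 -5.6  3.6] w0.0130 q [  1. -16. -31.  75.  -0.  99.]
t65.9 [0.4507 0.1337 0.1554] [-1.8e+02  1.0e-01  8.1e+01] F [ 0.2 -0.3 -0.5] w0.0299 q [  1. -16. -31.  75.  -0. 100.]
t69.3 [ 0.45   -0.2196  0.3797] [180.  -0. 165.] F [ 0.5 -0.  -0.3] w0.0303 q [-41.  -9.  -2.  98.   0. -26.]
```

View pics/c21.png

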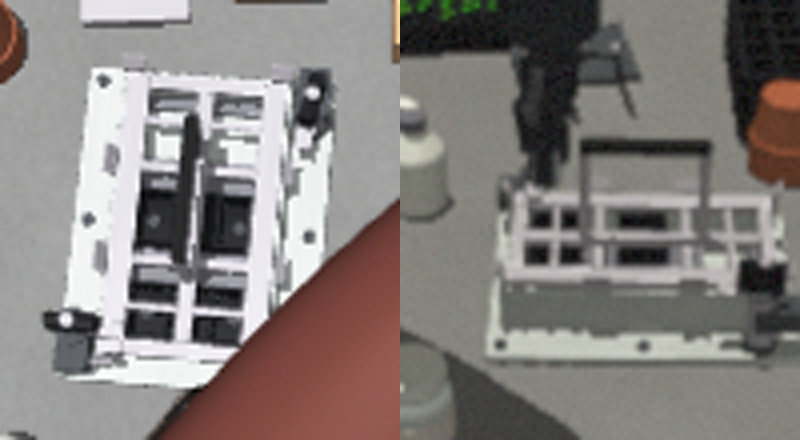

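The near latch has reached its stop, and its tongue points over the grid at (100,320). Now the far latch.

```bash
python3 latch.py .110 -.098 a 2
python3 - <<'E'
import cv2,numpy as np
a=cv2.imread("pics/side_l2.png")[120:240,310:430];b=cv2.imread("pics/side_m2.png")[120:240,310:430]
cv2.imwrite("pics/c22.png",cv2.resize(np.hstack([a,b]),None,fx=3.3,fy=3.3,interpolation=cv2.INTER_CUBIC))
E
```

```text
t71.8 [ 0.6528 -0.0813  0.2019] [-180.     0.2  164.8] F [-0.2 -0.3  0.3] w0.0449 q [-18.  16.   6.  80.  -0.  -3.]
False
t72.9 [ 0.6523 -0.0811  0.1555] [-180.     0.   164.8] F [-0.4 -1.4  0.5] w0.0451 q [-18.  17.   3.  75.  -0.  -3.]
```

View pics/c22.png

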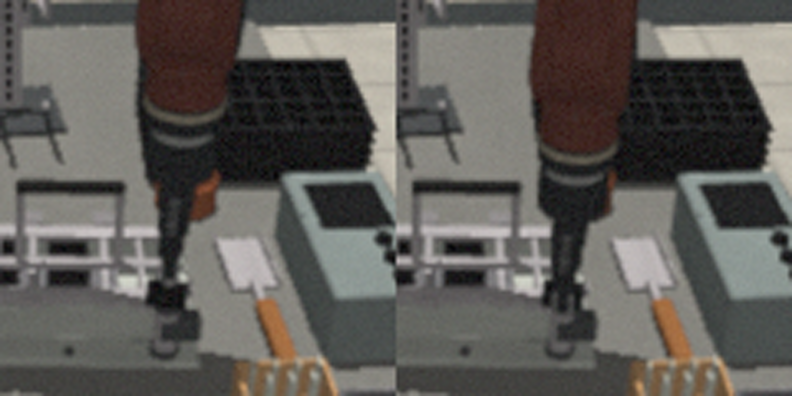

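```bash
cat > t3.py <<'E'
from turn import *
turn(80); turn(5,1)
robot.pause(.2); st()
robot.set_gripper(.03); robot.pause(.3); st()
p=robot.observe()['tool_pos']; robot.line_to([p[0],p[1],.22],vel=.1); robot.line_to([p[0],p[1],.38],vel=.25)
robot.move_pose([.30,-.42,.40],[180,0,165]); st()
for n in("top","side"): cv2.imwrite(f"pics/{n}15.png",robot.grab_frame(n))
im=cv2.imread("pics/top15.png");s=cv2.imread("pics/side15.png")
cv2.imwrite("pics/c23.png",np.hstack([cv2.resize(im[145:255,245:345],None,fx=4,fy=4,interpolation=cv2.INTER_CUBIC),cv2.resize(s[140:250,285:385],None,fx=4,fy=4,interpolation=cv2.INTER_CUBIC)]))
E
python3 t3.py
```

```text
t73.6 [ 0.6522 -0.081   0.1554] [-180.     0.   164.8] F [-2.2 -0.   5.6] w0.0131 q [-18.  17.   3.  76.  -0.  -3.]
20 yaw 145.1 F [-1.9  0.1  4.5] Tz 0.15 w0.0130 t74.6
40 yaw 125.1 F [-1.2  2.4  5. ] Tz -0.04 w0.0128 t75.6
60 yaw 105.1 F [-0.7  2.5  5.3] Tz -0.21 w0.0128 t76.6
80 yaw 85.1 F [0.1 3.6 4.1] Tz -0.12 w0.0132 t77.6
stop 3 [0.4411286  0.05493426 1.57104612] [-0.1492198   2.05829408  3.38222385]
t78.5 [ 0.6523 -0.081   0.1555] [180.    0.   82.1] F [-0.2  1.3  4.5] w0.0128 q [-18.  17.   3.  75.   0.  79.]
t79.1 [ 0.6522 -0.081   0.1554] [180.    0.   82.1] F [-1.  -0.3  0.1] w0.0300 q [-18.  17.   3.  75.   0.  79.]
t82.7 [ 0.3003 -0.4198  0.3997] [180.  -0. 165.] F [ 0.3  0.5 -0.2] w0.0297 q [-69.  -6.   4. 100.   0. -54.]
```

View pics/c23.png

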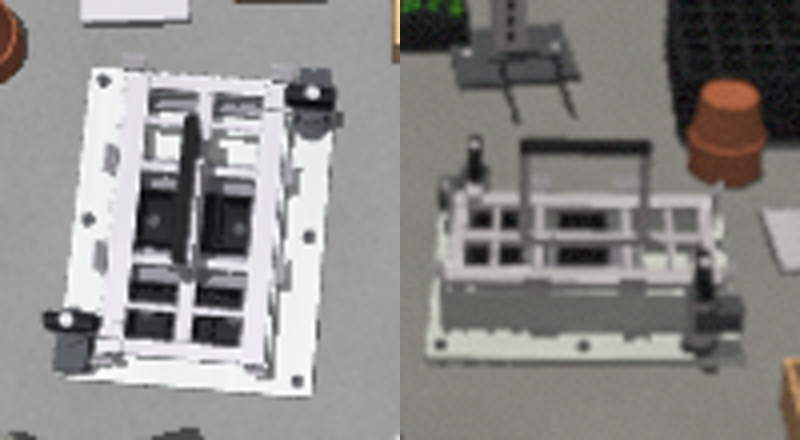

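View pics/top15.png

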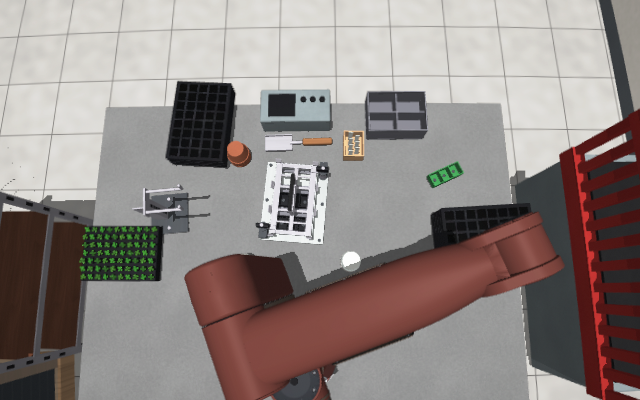

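View pics/side15.png

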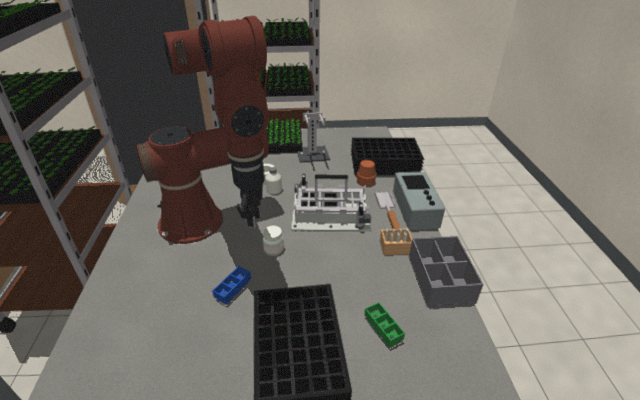

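Both wings now stand across the rails at (262,229) and (323,170) in the top view, with their tongues over the grid. The grid is flat, no loose black strips are left, and the other items are where they were. Handing in.

```bash
python3 -c "
from plant import robot
print(robot.job_done(), robot.observe()['time'])"
```

```text
the job is handed in; nothing more can be done
the job is handed in; nothing more can be done
```

The job is done and handed in at about 83 s of the 210 s allowed.

- **Strips:** There were two black strips on the bench; I saw no third. They are seated in pocket_0 and pocket_1. I centred each by feel against the rails and pocket walls, and each met the pocket floor at the expected height.
- **Grid:** I unhooked it by its handle and laid it between the guides. It touched down at TCP z 0.2276, against 0.2275 predicted for fully down, and looks flat in the last pictures.
- **Latches:** Both were open at the start. I turned each clockwise past its detent to its hard stop, where the wrist torque had changed sign past the detent and then rose to 1.6–1.9 N m. The last pictures show both tongues over the grid.

**Disagreements and limits:**
- The camera's guess for how far the first strip sat off-centre in the grip was about 3 mm from what I felt at the rails, so I used the felt value.
- A camera fit of the laid grid gave about 0.7° of yaw. I put this down to picture resolution, because the guides hold the grid.
- In the last top view the arm hid the blue strip and part of the bench; the side view showed the other items in place.

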